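Unhook the bin of hinges and load the kit tray

ROBOT

A 6-joint arm with a two-finger parallel gripper is mounted at the origin on the work surface. World frame = base frame: x ahead of the robot, y to its left, z up, the work surface at z = 0. Lengths are in m, angles in degrees, forces in N, time in s.
With the tool pointing down it reaches from about 0.375 to 0.9 m from the base axis. Payload 3.1 kg.
Tool frame: the origin (TCP) lies where the fingers leave the gripper's body, on its centre line; the fingertips stand bot.tips_ahead ahead of it and the grasp point (between the pads) lies 51 mm ahead of it (bot.tips_ahead is the distance from the TCP to the fingertips, in m); z points along the fingers, x is the direction in which the jaws open and shut, and the axes are right-handed (so a half turn about z gives the same grasp; the last joint's range is limited). The gripper opens to 87 mm and grips with 3 to 60 N. Pads are 19 mm wide; open, the fingers measure 117 mm over their backs; the gripper's body (75 mm by 190 mm) begins 51 mm behind the grasp point.
Start: joints at [65.231, 30.224, 82.088, -0, 67.689, -10.227], TCP at [0.157, 0.605, 0.292] pointing down, gripper open.
Joint ranges: [-176.69, 176.69], [-43.24, 126.21], [12.49, 139.97], [-82, 262], [0, 151.66], [-163.58, 163.58]. Speed limits (degrees/s): [159.86, 159.86, 180, 180, 180, 180].

INTERFACE

Orientations are given as a 3x3 rotation matrix whose columns are the frame's x, y, z axes.
In Python, from rig import bot, vision, nets gives the robot as it stands.
- The arm moves only by the tool play_rows, never from a script. Its argument "series" is a list of rows, each an object of numbers: "tx", "ty", "tz": the shift along the world's x, y, z as a fraction of full scale; "turn": the turn about the world's z as a fraction of full scale. A call has 1 to 10 rows; each row shifts and turns the commanded pose from where the row before left it; what a row does not reach is not made up. Full scale, the value 1, is 0.8 m for a shift and 60 degrees for a turn. A row lasts 1/10 s, in which the tool goes at most 50 mm and 8.59 degrees, less where a joint would pass 70% of its speed; a pose out of reach is approached as far as the arm can. A call with a number of a shift or a turn outside -1 to 1 is refused whole. A call with a gripper value outside its range is refused whole. "gripper" is the opening, from 0 (shut) to 1 (fully open), set as the call begins (left out, the last holds). The fingers move at their own pace and stop on an object; the grip force is fixed at half the most. Time passes only in rows, so rows that do not move let the fingers close. It gives the time, the measured TCP pose, the force and the opening at its end, in the units of the state.
- bot.read_state(): the state, without advancing time (a new reading comes with each control period).
- vision.capture(name): name is "scene" or "side" or "wrist"; returns a dict with "pixels" (400x640x3 uint8, blue, green, red), "fx", "fy", "cx", "cy" (pixels), "extrinsics" (4x4, takes a point from camera to world coordinates). Camera axes: x right, y down, z forward; pixel columns grow to the right and rows downward; lengths in m; the calibration is good to about 2 mm. A picture is of the moment at which its call begins. There is no depth.
- bot.hand_in(): hands the job in, once; it reports no verdict.
Trained networks look in a picture, given as the dict that the camera call returned (one of the last four; its "shot" number tells which), for a name from the list of things; names that differ only in an ending like _2 or _b are one class to them, and where a whole thing is asked for, a point or a joint stands for the part that bears it (a point fixed in the world has none). Each returns a list of dicts, best first, with "confidence" (0 to 1); they miss things now and then, are a little off and sometimes report something else, mostly with a low value. They report only what shows in the picture. A call takes as long as a camera call. They do not tell look-alikes from the thing itself.
- nets.look_for(picture, query): "at" ([column, row] as shares, 0 to 1, of the picture: columns of its width, rows of its height, amid what is visible of it).
- nets.masks_of(picture, query): "region" (400x640 bool, what is visible of it) and "at" ([column, row] as shares, 0 to 1, of the picture: columns of its width, rows of its height, amid what is visible of it).
The state is a dict: "time_s": time; "joint_positions": joint angles; "qvel": joint speeds; "tau": joint torques, N m; "position": TCP position; "tcp_rot": TCP orientation; "force": force on the tool from outside, world axes, zero at the start; "moment": the same for the moment, N m; "opening": opening from 0.0 (shut) to 1.0 (fully open).
Only numpy, scipy, OpenCV 4.12 (cv2) and the standard library are available. Lean on these libraries where they do the work, as an engineer would, in place of code of your own. Each camera call takes 0.05 s, during which the arm holds its last target.

TASK

Fetch the yellow bin of hinges from the rack for the job: pinch its front rim, tip the front up so that the foot at the back swings out from under the keeper bar, then lift the lip off the rail and stand the bin upright on the bare bench top. Let go, take a fresh hold across its two sides, and lower it into the empty bay of the wooden tray, flat on the tray's floor with its low front facing the same way as the blue bin's. Don't drop it or tip it steeply, keep both hinges in it, and leave the other bins where they are.

Things in the scene. Friction and masses are not known exactly. Their poses are not given: they have to be found in the camera images.
- bin_yellow: Yellow open hanging bin to fetch, 66 mm wide (y), 160 long (x -79 to 81), 75 high, walls 3-4 mm, about 0.4 kg full. Origin: middle of underside; x to its rear (rail side), -x to its low front, z up. Starts hung level, its underside 114 mm above the bench. Sides 75 mm high behind x = 3 mm, sloping to 45 at the front, their outer faces flat: hold it there across y. Inner floor 4 mm up; front 50 mm of floor bare.
- rim (a point): Centre of the thick rim topping the yellow bin's front wall, at x -71, y 0, z 39 mm in the bin; bin's axes. A straight grip bar 66 mm long (y), 10 thick, 16 deep down the wall (8 mm to its top edge). The wall leans outward 20 degrees (top towards -x): to pinch the rim square, one finger inside the bin, one outside, tilt the fingers likewise.
- lip (a point): Where the rail bears on the yellow bin: middle of the underside of its lip, at x 70, y 0, z 71 mm in the bin; bin's axes. The lip sticks out at the top of the rear wall (outer face x = 65) and ends in a nib reaching 7 mm below its underside, its inner face 10 mm behind the wall at the top and flaring back 25 degrees; rear end x = 81. The rail stands in this slot, touching the nib.
- foot (a point): Tip of the yellow bin's foot, at x 73, y 0, z 5 mm in the bin; bin's axes. The foot, 5 mm high and 40 wide, sticks out 8 mm behind the bottom of the rear wall, tucked under the keeper bar with 3 mm to spare, so the bin can't be lifted straight up.
- rack: Grey steel bin rack fixed to the bench. Origin on the bench below the rail's middle; y along the rail, -x its front (robot side), z up. Posts 205 mm high at y = +-165 mm on feet 30 wide, 12 high, from x = -110 to 80. Three bins hang on it at y = -82, 0, 82 mm, 16 mm apart; yellow may be any of them. Nothing above or behind the rail.
- rail_top (a point): Middle of the top edge of the hanging rail, 185 mm above the bench; rack's axes. The rail is a smooth upright steel strip 4 mm thick (x -2 to 2), 30 high; lips rest on it. Tilt a bin about this edge: about 7 degrees front-up frees its foot, 10 to 15 is ample; tilted more than 20 the nib binds. Then ease the bin 3 mm towards the rail and lift straight up.
- keeper (a point): Middle of the keeper bar's front face, 129 mm above the bench; rack's axes. The bar runs post to post, 14 mm high (122 to 136), from x = -8 to 2 mm. The rear walls of the hung bins rest against it and their feet are below it.
- bin_red: Red bin of the same make, with dowels, hung on the rack; stays there. Origin and axes as for the yellow.
- bin_green: Green bin of the same make, with brass knobs, hung on the rack; stays there. Origin and axes as for the yellow.
- tray: Wooden kit tray fixed on the bench: 200 mm (x) by 250 mm (y, plus a 14 mm carrying cleat at each y end), walls and middle divider 45 mm high, floor 6 mm thick. Two bays side by side in y, each 176 mm long (x) and 108 wide (y), divider 10 mm. Origin: middle of its underside; -x towards the robot, z up.
- bay (a point): Middle of the floor of the tray's empty bay (its +y bay), 6 mm above the bench; tray's axes. A bin has 8 mm to spare at each end and 21 mm at each side. The bench straight ahead of the robot, between tray and rack, is bare: about 150 mm wide at x 0.40 to 0.60 m around y = -0.03 m; only a low try square lies beyond it.
- bin_blue: Blue bin of the same make, with wooden knobs, standing in the tray's -y bay, its low front to the tray's -x; stays there. Origin and axes as for the yellow.
- hinge0: Folded brass hinge, 31 x 50 x 7 mm, 60 g, loose on the yellow bin's floor at the rear. Origin: middle of its underside.
- hinge1: A second, identical hinge in the yellow bin, nearer its middle.
Not all that is in view belongs to the job. What is shaped like the bin_yellow but pink is not meant.

How it is judged (in metres and radians):
On the way, in this order (a step that is already met when the one before it is completed fails the run):
1. the yellow bin's front is tipped up until its foot is out from under the keeper (7 degrees or more), its lip still on the rail (angle between bin_yellow's own x axis and vertical above 1.6908 rad and z of lip in the frame of rack between 0.176 and 0.194 m and x of lip in the frame of rack between -0.015 and 0.015 m), for 0.1 s.
2. the yellow bin stands upright on the bench top, let go, with both hinges in it (height (world z) of bin_yellow below 0.003 m and angle between bin_yellow's own z axis and vertical below 0.05 rad and contact force between the fingers and bin_yellow below 0.2 N and linear speed of bin_yellow below 0.02 m/s and distance between each of hinge0, hinge1 and bin_yellow below 0.08 m and z of each of hinge0, hinge1 in the frame of bin_yellow above 0.002 m), for 0.3 s.
3. the yellow bin is lifted off the bench, held across its two sides (height (world z) of bin_yellow above 0.015 m and contact force between the fingers and bin_yellow above 1 N and x of the grasp point in the frame of bin_yellow between -0.045 and 0.052 m and y of the grasp point in the frame of bin_yellow between -0.02 and 0.02 m), for 0.1 s.
At the end, for the whole second after the job is handed in: Yellow bin upright on the floor of the empty bay (4 mm in height, 20 mm along, 25 mm across, 0.06 rad), low front to the tray's -x like the blue bin's, let go and at rest, both hinges in it; red, green and blue bins within 20 mm of where they started (x of bin_yellow in the frame of bay between -0.02 and 0.02 m and y of bin_yellow in the frame of bay between -0.025 and 0.025 m and z of bin_yellow in the frame of bay between -0.004 and 0.004 m and angle between bin_yellow's own z axis and vertical below 0.06 rad and x of rim in the frame of tray below -0.03 m and contact force between the fingers and bin_yellow below 0.2 N and linear speed of bin_yellow below 0.02 m/s and distance between each of hinge0, hinge1 and bin_yellow below 0.08 m and z of each of hinge0, hinge1 in the frame of bin_yellow above 0.002 m and distance of each of bin_red, bin_green, bin_blue from where it was at the start of the episode below 0.02 m); the robot touches nothing.
It fails at once if the red, green or blue bin is shifted more than 20 mm (distance of any of bin_red, bin_green, bin_blue from where it was at the start of the episode above 0.02 m).
It fails at once if a hinge falls out of the yellow bin (distance between any of hinge0, hinge1 and bin_yellow above 0.11 m).
It fails at once if the yellow bin is tipped more than 45 degrees (angle between bin_yellow's own z axis and vertical above 0.785 rad).
It fails at once if the yellow bin is dropped (falling free faster than 0.6 m/s) (linear speed of bin_yellow above 0.6 m/s and contact force between the fingers and bin_yellow below 0.2 N).
It also fails if it takes over 61 s, if anything falls off the work surface, if the arm or the gripper's body presses on something with over 40 N, if the wrist force passes 120 N, or if a joint passes its speed limit or range.

## Working session

There is one attempt and no reset: what is moved stays moved. The work goes in short steps, Python scripts to look and compute and a tool call to move; the robot and the scene stay as the last step left them, time stands still between calls to the robot, and variables do not carry over. Pictures are saved under pics/ and viewed, and the job is handed in when it is done.

Besides the shell and the picture viewer there is one more tool, called after "Request:" by a JSON object that holds its "api" and its "payload", one argument or row to a line. play_rows: Moves the arm, as the interface text tells. Shift numbers are shares of 0.8 m and turn numbers shares of 60 degrees, none past 1 either way. Its arguments: {"type":"object","properties":{"series":{"type":"array"},"gripper":{"type":"number"}},"required":["series"]}

```bash
ls; mkdir -p pics; python3 - <<'E'
from rig import bot, vision, nets
import cv2
s=bot.read_state();print({k:s[k] for k in s}); print(bot.tips_ahead)
for n in ["scene","side","wrist"]:
    p=vision.capture(n);cv2.imwrite(f"pics/{n}0.png",p["pixels"]);print(n,p["fx"],p["cx"],p["cy"],p["extrinsics"])
    for q in ["bin_yellow","rim","lip","rail_top","tray","bay","bin_blue","rack"]:
        try: print(q,[(round(d["confidence"],2),[round(d["at"][0]*640),round(d["at"][1]*400)]) for d in nets.look_for(p,q)][:3])
        except Exception as e: print(q,e)
E
```

```text
pics
{'time_s': 0.0, 'joint_positions': array([ 6.52309046e+01,  3.02796632e+01,  8.21574121e+01, -2.12510805e-03,
        6.76881490e+01, -1.02275268e+01]), 'qvel': array([ 0.05912248, -0.11211618, -0.02370041, -0.08851693,  0.12334186,
        0.03692215]), 'tau': array([ 4.92776071e-04, -4.40044892e+01, -1.76591563e+01,  6.33544824e-02,
        5.83079411e-02, -1.74841193e-04]), 'position': array([0.15665725, 0.60443912, 0.29125829]), 'tcp_rot': array([[ 2.51067717e-01,  9.67969121e-01, -8.84517710e-04],
       [ 9.67967122e-01, -2.51069025e-01, -1.99888712e-03],
       [-2.15693600e-03, -3.54328038e-04, -9.99997611e-01]]), 'force': array([ 0.16208518,  0.08454846, -0.89338807]), 'moment': array([ 0.01835514, -0.014066  , -0.0311878 ]), 'opening': 1.0003420062780455}
0.0697
scene 399.7998142424409 320.19493226068397 206.59465701099134 [[ 0.7406985   0.52263925 -0.42215394  0.93875541]
 [ 0.67174818 -0.56588082  0.47805154 -0.50213911]
 [ 0.01095968 -0.6376732  -0.77022904  0.85772916]
 [ 0.          0.          0.          1.        ]]
bin_yellow [(0.97, [330, 167]), (0.84, [397, 
[... 546 characters left out ...]
296])]
rim [(0.97, [279, 248]), (0.57, [381, 292]), (0.16, [281, 285])]
lip [(0.95, [281, 250]), (0.81, [386, 295])]
rail_top [(0.95, [229, 350])]
tray [(0.81, [368, 166]), (0.25, [228, 349])]
bay [(0.72, [366, 161])]
bin_blue [(0.58, [372, 135])]
rack [(0.67, [226, 353]), (0.62, [373, 136])]
wrist 339.08955675160996 314.62898191927826 196.93610101143813 [[ 2.51172719e-01  9.34469132e-01  2.52348381e-01  8.71094025e-02]
 [ 9.67942279e-01 -2.42512880e-01 -6.53853768e-02  6.22677242e-01]
 [ 9.71163600e-05  2.60681690e-01 -9.65424801e-01  3.84029680e-01]
 [ 0.00000000e+00  0.00000000e+00  0.00000000e+00  1.00000000e+00]]
bin_yellow []
rim []
lip []
rail_top []
tray []
bay []
bin_blue []
rack []
```

View pics/scene0.png

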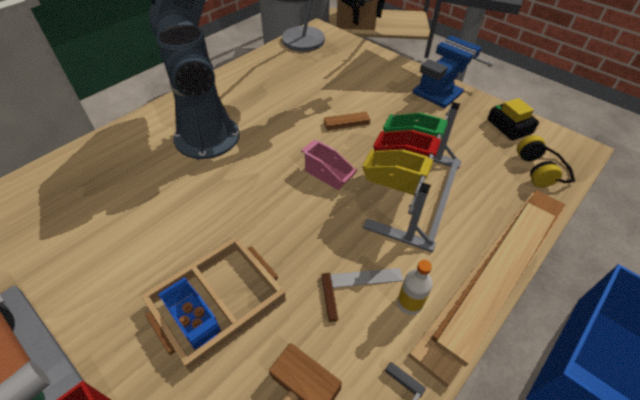

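View pics/side0.png

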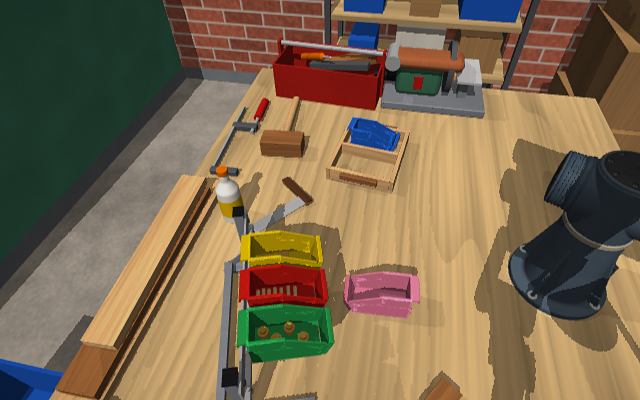

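View pics/wrist0.png

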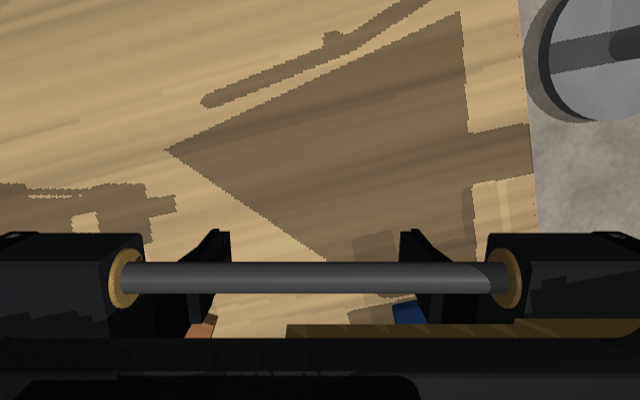

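```bash
python3 - <<'E'
import cv2
a=cv2.imread("pics/scene0.png");b=cv2.imread("pics/side0.png")
def crop(im,x0,y0,w,h,f,n): cv2.imwrite(n,cv2.resize(im[y0:y0+h,x0:x0+w],None,fx=f,fy=f,interpolation=cv2.INTER_CUBIC))
crop(a,350,90,130,160,3.7,"pics/z1.png"); crop(b,210,220,140,150,4,"pics/z2.png")
crop(a,135,230,160,140,4,"pics/z3.png"); crop(b,315,105,105,95,6,"pics/z4.png")
E
```

```text
(no output)
```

View pics/z1.png

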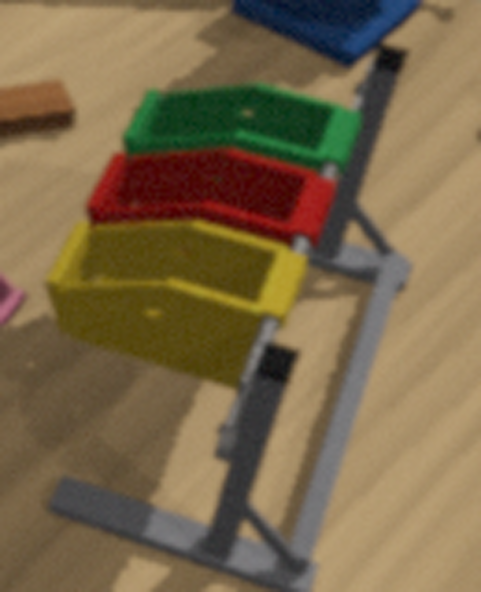

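View pics/z2.png

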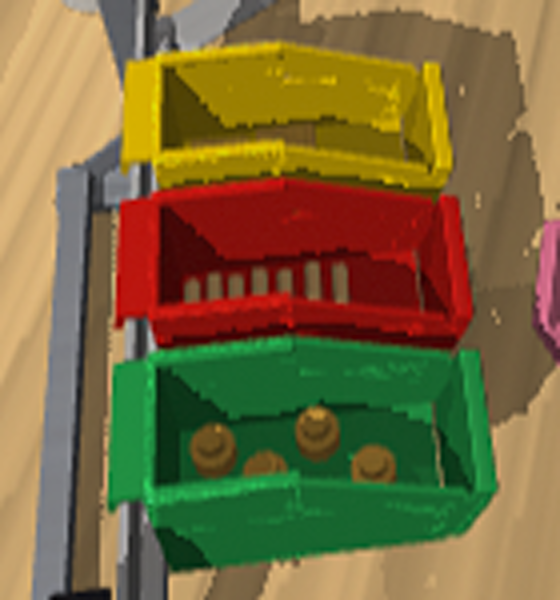

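View pics/z3.png

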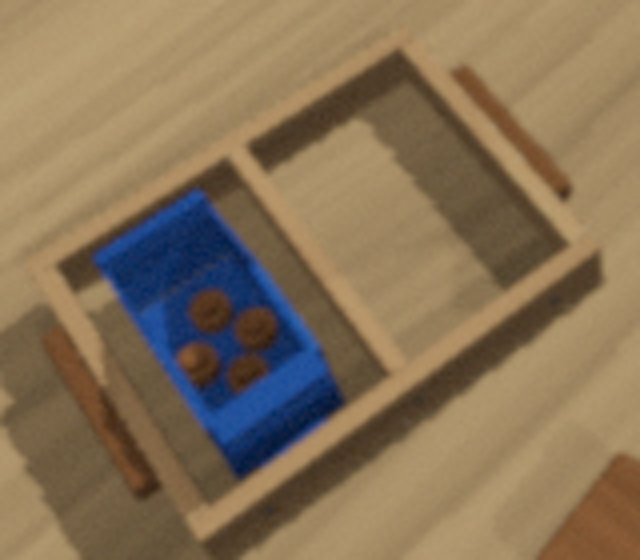

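View pics/z4.png

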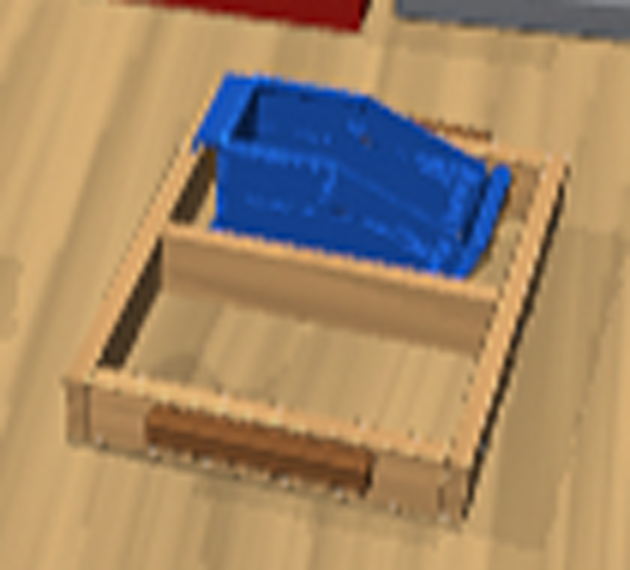

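```bash
cat > fit.py <<'E'
import numpy as np, pickle
from scipy.optimize import least_squares
def proj(c,P):
    E=c["extrinsics"];q=(P-E[:3,3])@E[:3,:3]
    return np.c_[c["fx"]*q[:,0]/q[:,2]+c["cx"],c["fy"]*q[:,1]/q[:,2]+c["cy"]]
def place(p,L,z=0):
    c,s=np.cos(p[2]),np.sin(p[2])
    return np.c_[p[0]+c*L[:,0]-s*L[:,1],p[1]+s*L[:,0]+c*L[:,1],L[:,2]+z]
def fit(obs,x0,z=0,loss="soft_l1"):
    # obs: list of (cam, local pts Nx3, px Nx2)
    f=lambda p:np.concatenate([(proj(c,place(p,np.array(L,float),z))-np.array(u,float)).ravel() for c,L,u in obs])
    r=least_squares(f,x0,loss=loss);return r.x,f(r.x)
E
cat > m1.py <<'E'
from rig import vision
from fit import *
S=vision.capture("scene");D=vision.capture("side")
z1=lambda u,v:(350+(u+.5)/3.7-.5,90+(v+.5)/3.7-.5)
z2=lambda u,v:(210+u/4,220+v/4)
z3=lambda u,v:(135+u/4,230+v/4)
z4=lambda u,v:(315+u/6,105+v/6)
def B(n,yo):
    d={"l":(.081,.075),"r":(-.0785,.045),"k":(.003,.075)}
    x,z=d[n[0]];return (x-.073,yo+(.033 if n[1]=="+" else -.033),z+.114)
sy={"r-":(50,283),"r+":(83,224),"l-":(292,317),"l+":(306,258),"k-":(165,281)}
yd={"l-":(127,62),"r-":(438,62),"r+":(451,172),"k+":(283,145),"k-":(281,42)}
rd={"l-":(120,200),"r-":(460,197),"r+":(471,333),"k+":(293,302),"k-":(283,180)}
gd={"l-":(116,362),"r-":(479,350),"r+":(496,487),"k+":(297,478),"k-":(292,338)}
o=[(S,[B(k,-.082) for k in sy],[z1(*v) for v in sy.values()])]
for d,yo in ((yd,-.082),(rd,0),(gd,.082)): o.append((D,[B(k,yo) for k in d],[z2(*v) for v in d.values()]))
for sel in (o,o[:1],o[1:2],o[1:]):
    p,r=fit(sel,[.6,.15,0]);print("rack",p.round(4),np.abs(r).max().round(1),"yellow",place(p,np.array([[-.073,-.082,0]]))[0].round(4))
    
p,r=fit(o,[.6,.15,0]);print(r.reshape(-1,2).round(1).tolist())
h=.045
ts=[((-.1,-.125,h),(35,262)),((-.1,.125,h),(403,42)),((.1,.125,h),(600,242)),((.1,-.125,h),(200,530))]
td=[((.1,.125,h),(70,382)),((-.1,.125,h),(462,468)),((-.1,-.125,h),(567,155))]
o1=(S,[a for a,b in ts],[z3(*b) for a,b in ts]);o2=(D,[a for a,b in td],[z4(*b) for a,b in td])
for sel in ([o1,o2],[o1],[o2]):
    p,r=fit(sel,[.5,-.3,0]);print("tray",p.round(4),r.round(1),"bay",place(p,np.array([[0,.059,0]]))[0].round(4))
E
python3 m1.py
```

```text
rack [0.6464 0.2587 0.3214] 4.1 yellow [0.603  0.1579 0.    ]
rack [0.6509 0.2574 0.3252] 2.3 yellow [0.6079 0.1563 0.    ]
rack [0.6468 0.2582 0.3099] 1.3 yellow [0.6023 0.1579 0.    ]
rack [0.646  0.2585 0.3163] 3.8 yellow [0.6021 0.1579 0.    ]
[[-2.0, -1.7], [-2.2, -2.1], [-2.0, -0.3], [0.9, -2.2], [0.2, -0.3], [-1.8, -1.0], [0.3, 0.0], [0.7, -1.2], [-0.3, 1.3], [-1.1, -0.0], [-1.4, -0.8], [-0.6, -0.6], [1.0, -4.1], [-0.9, 0.6], [0.1, -0.4], [-2.0, -0.8], [0.1, -0.3], [0.9, 1.2], [0.4, 2.1], [-0.2, -0.1]]
tray [ 0.4842 -0.3426 -0.1249] [-2.7 -1.9  0.5 -6.   0.3 -0.6  0.1  0.9 -2.1 -1.1  0.6 -0.7 -0.7 -0.2] bay [ 0.4915 -0.2841  0.    ]
tray [ 0.486  -0.3441 -0.1213] [-2.9 -0.7  0.3 -5.3  0.4  0.1  0.3  2.2] bay [ 0.4931 -0.2855  0.    ]
tray [ 0.4818 -0.3402 -0.1239] [-1.4 -0.4  1.4  0.  -0.   0.3] bay [ 0.4891 -0.2816  0.    ]
```

Request:
{"api": "play_rows", "payload": {
  "series": [
    {"tx": 0.03, "ty": -0.039, "tz": 0.014, "turn": -0.08},
    {"tx": 0.03, "ty": -0.039, "tz": 0.014, "turn": -0.08},
    {"tx": 0.03, "ty": -0.039, "tz": 0.014, "turn": -0.08},
    {"tx": 0.03, "ty": -0.039, "tz": 0.014, "turn": -0.08},
    {"tx": 0.03, "ty": -0.039, "tz": 0.014, "turn": -0.08},
    {"tx": 0.03, "ty": -0.039, "tz": 0.014, "turn": -0.08},
    {"tx": 0.03, "ty": -0.039, "tz": 0.014, "turn": -0.08},
    {"tx": 0.03, "ty": -0.039, "tz": 0.014, "turn": -0.08},
    {"tx": 0.03, "ty": -0.039, "tz": 0.014, "turn": -0.08},
    {"tx": 0.03, "ty": -0.039, "tz": 0.014, "turn": -0.08}
  ],
  "gripper": 1
}}

```text
time_s: 2.45
position: [0.3976, 0.2916, 0.405]
tcp_rot: [[0.889, 0.458, 0.001], [0.458, -0.889, 0.0], [0.001, -0.0, -1.0]]
force: [0.2, 0.4, 0.0]
opening: 0.998
```

Request:
{"api": "play_rows", "payload": {
  "series": [
    {"tx": 0.034, "ty": -0.039, "turn": -0.03},
    {"tx": 0.034, "ty": -0.039, "turn": -0.03},
    {"tx": 0.034, "ty": -0.039, "turn": -0.03},
    {"tx": 0.034, "ty": -0.039, "turn": -0.03},
    {"tx": 0.034, "ty": -0.039, "turn": -0.03},
    {}
  ]
}}

```text
invalid input
```

```bash
python3 - <<'E'
from rig import bot, vision, nets
import cv2,pickle
s=bot.read_state();print(s["time_s"],s["position"],s["force"])
for n in ["wrist","side"]:
    p=vision.capture(n);cv2.imwrite(f"pics/{n}1.png",p["pixels"]);pickle.dump(p,open(f"pics/{n}1.pkl","wb"))
E
```

```text
2.45 [0.39758306 0.29157288 0.40496017] [0.17801014 0.40974087 0.02273592]
```

View pics/wrist1.png

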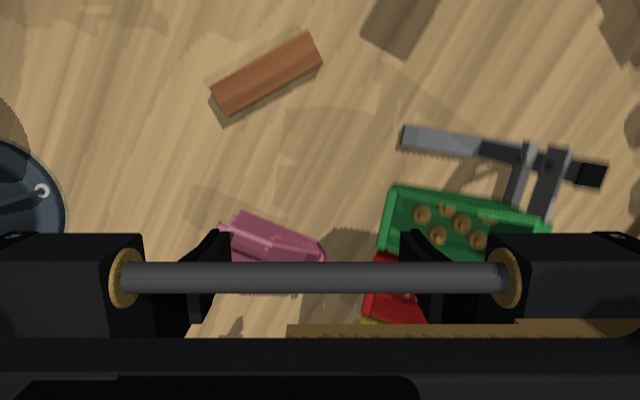

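View pics/side1.png

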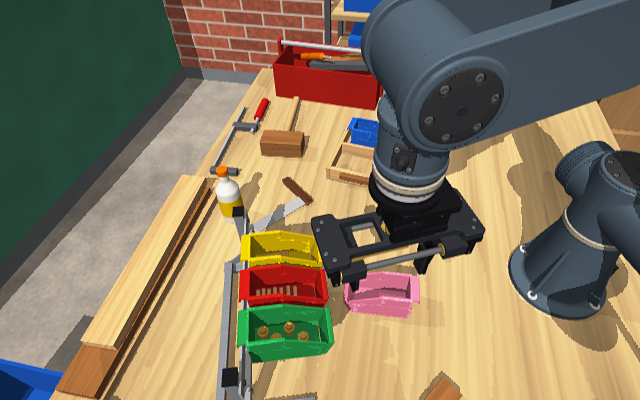

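Request:
{"api": "play_rows", "payload": {
  "series": [
    {"tx": 0.02, "ty": -0.042, "turn": -0.019},
    {"tx": 0.02, "ty": -0.042, "turn": -0.019},
    {"tx": 0.02, "ty": -0.042, "turn": -0.019},
    {"tx": 0.02, "ty": -0.042, "turn": -0.019},
    {"tx": 0.02, "ty": -0.042, "turn": -0.019},
    {"tx": 0.02, "ty": -0.042, "turn": -0.019},
    {"tx": 0.02, "ty": -0.042, "turn": -0.019},
    {"tx": 0.02, "ty": -0.042, "turn": -0.019},
    {"tx": 0},
    {"tx": 0}
  ]
}}

```text
invalid input
```

```bash
python3 - <<'E'
from rig import bot, vision, nets
import cv2,pickle
s=bot.read_state();print(s["time_s"],s["position"],s["force"])
for n in ["wrist","scene"]:
    p=vision.capture(n);cv2.imwrite(f"pics/{n}2.png",p["pixels"]);pickle.dump(p,open(f"pics/{n}2.pkl","wb"))
    if n=="wrist": cv2.imwrite("pics/w2z.png",cv2.resize(p["pixels"][:260,200:640],None,fx=1.8,fy=1.8,interpolation=cv2.INTER_CUBIC))
E
```

```text
2.55 [0.40040473 0.29027068 0.4060588 ] [-0.42080337  0.34384719  1.03174109]
```

View pics/wrist2.png

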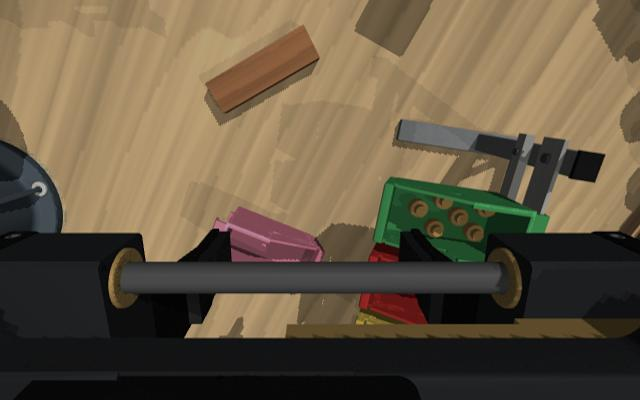

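Request:
{"api": "play_rows", "payload": {
  "series": [
    {"tx": 0.02, "ty": -0.042, "tz": 0, "turn": -0.019},
    {"tx": 0.02, "ty": -0.042, "tz": 0, "turn": -0.019},
    {"tx": 0.02, "ty": -0.042, "tz": 0, "turn": -0.019},
    {"tx": 0.02, "ty": -0.042, "tz": 0, "turn": -0.019},
    {"tx": 0.02, "ty": -0.042, "tz": 0, "turn": -0.019},
    {"tx": 0.02, "ty": -0.042, "tz": 0, "turn": -0.019},
    {"tx": 0.02, "ty": -0.042, "tz": 0, "turn": -0.019},
    {"tx": 0.02, "ty": -0.042, "tz": 0, "turn": -0.019},
    {"tx": 0, "ty": 0, "tz": 0, "turn": 0},
    {"tx": 0, "ty": 0, "tz": 0, "turn": 0}
  ]
}}

```text
time_s: 3.65
position: [0.5245, 0.0251, 0.4034]
tcp_rot: [[0.949, 0.315, -0.002], [0.315, -0.949, 0.001], [-0.002, -0.002, -1.0]]
force: [0.2, -0.1, 0.4]
opening: 0.999
```

```bash
python3 - <<'E'
from rig import bot, vision, nets
import cv2,pickle
s=bot.read_state();print(s["time_s"],s["position"],s["force"])
for n in ["wrist","scene"]:
    p=vision.capture(n);cv2.imwrite(f"pics/{n}2.png",p["pixels"]);pickle.dump(p,open(f"pics/{n}2.pkl","wb"))
    if n=="wrist": cv2.imwrite("pics/w2z.png",cv2.resize(p["pixels"][:260,200:640],None,fx=1.8,fy=1.8,interpolation=cv2.INTER_CUBIC))
E
```

```text
3.65 [0.52448472 0.02509379 0.40340478] [ 0.19433719 -0.09665957  0.37013786]
```

View pics/wrist2.png

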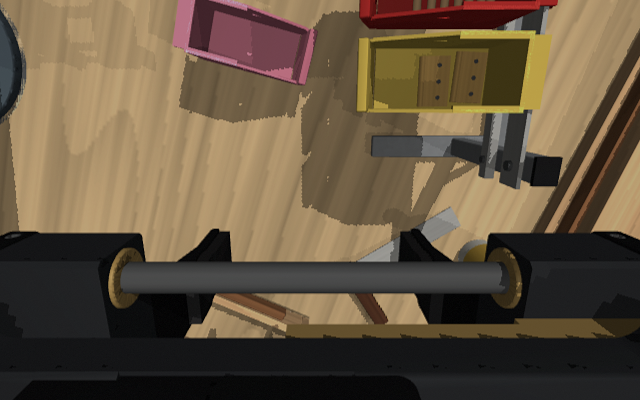

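View pics/w2z.png

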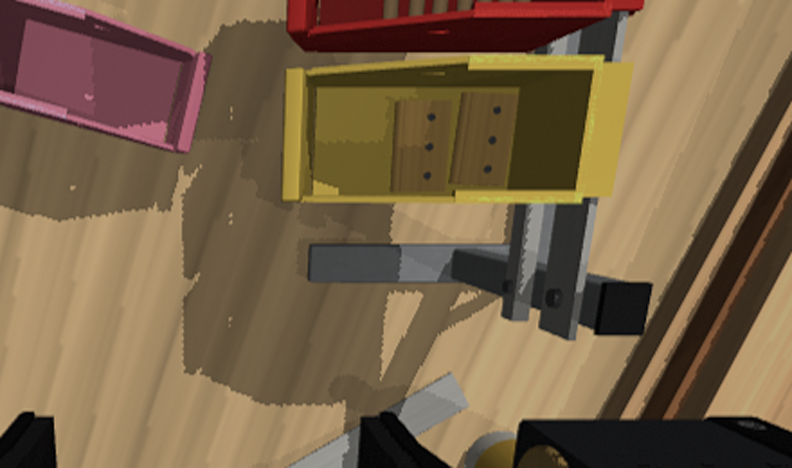

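```bash
cat > m2.py <<'E'
from fit import *
W=pickle.load(open("pics/wrist2.pkl","rb"))
w=lambda u,v:(200+(u+.5)/1.8-.5,(v+.5)/1.8-.5)
d={"l":(.081,.075),"r":(-.0785,.045),"k":(.003,.075)}
def Y(n): x,z=d[n[0]];return (x,(.033 if n[1]=="+" else -.033),z+.114)
yd={"r-":(283,200),"r+":(286,69),"l-":(614,195),"l+":(632,64),"k-":(455,202),"k+":(468,56)}
o=[(W,[Y(k) for k in yd],[w(*v) for v in yd.values()])]
p,r=fit(o,[.6,.15,.3]);print("yellow",p.round(4),r.reshape(-1,2).round(1).tolist())
print("rim",place(p,np.array([[-.071,0,.153]])).round(4))
E
python3 m2.py
```

```text
yellow [0.6036 0.1551 0.3214] [[-1.9, 1.3], [-1.3, -0.5], [0.4, 4.6], [4.2, -5.1], [-0.5, 0.8], [0.6, -0.5]]
rim [[0.5362 0.1327 0.153 ]]
```

Request:
{"api": "play_rows", "payload": {
  "series": [
    {"tx": 0.0036, "ty": 0.034, "tz": 0, "turn": 0},
    {"tx": 0.0036, "ty": 0.034, "tz": 0, "turn": 0},
    {"tx": 0.0036, "ty": 0.034, "tz": 0, "turn": 0},
    {"tx": 0.0036, "ty": 0.034, "tz": -0.03, "turn": 0},
    {"tx": 0, "ty": 0, "tz": -0.03, "turn": 0},
    {"tx": 0, "ty": 0, "tz": -0.03, "turn": 0},
    {"tx": 0, "ty": 0, "tz": -0.03, "turn": 0},
    {"tx": 0, "ty": 0, "tz": -0.03, "turn": 0},
    {"tx": 0, "ty": 0, "tz": -0.025, "turn": 0},
    {"tx": 0, "ty": 0, "tz": 0, "turn": 0}
  ]
}}

```text
time_s: 4.75
position: [0.5336, 0.1345, 0.2618]
tcp_rot: [[0.948, 0.317, -0.007], [0.317, -0.948, -0.0], [-0.007, -0.002, -1.0]]
force: [-0.1, 0.7, -0.1]
opening: 1.003
```

```bash
cat > snap.py <<'E'
import sys
from rig import bot, vision
import cv2,pickle
# usage: snap.py tag cam x0 y0 w h f ...
s=bot.read_state();print(s["time_s"],s["position"].round(4),s["force"].round(1),s["opening"],s["tcp_rot"][:2,0].round(3))
a=sys.argv
tag=a[1]
for i in range(2,len(a),6):
    n=a[i];x,y,w,h=map(int,a[i+1:i+5]);f=float(a[i+5])
    p=vision.capture(n);pickle.dump(p,open(f"pics/{n}{tag}.pkl","wb"))
    cv2.imwrite(f"pics/{n}{tag}.png",cv2.resize(p["pixels"][y:y+h,x:x+w],None,fx=f,fy=f,interpolation=cv2.INTER_CUBIC))
E
python3 snap.py 3 scene 290 60 200 160 4 side 190 120 220 170 3.5
```

```text
4.75 [0.5336 0.1345 0.2618] [-0.1  0.7 -0.1] 1.0031523451946405 [0.948 0.317]
```

View pics/scene3.png

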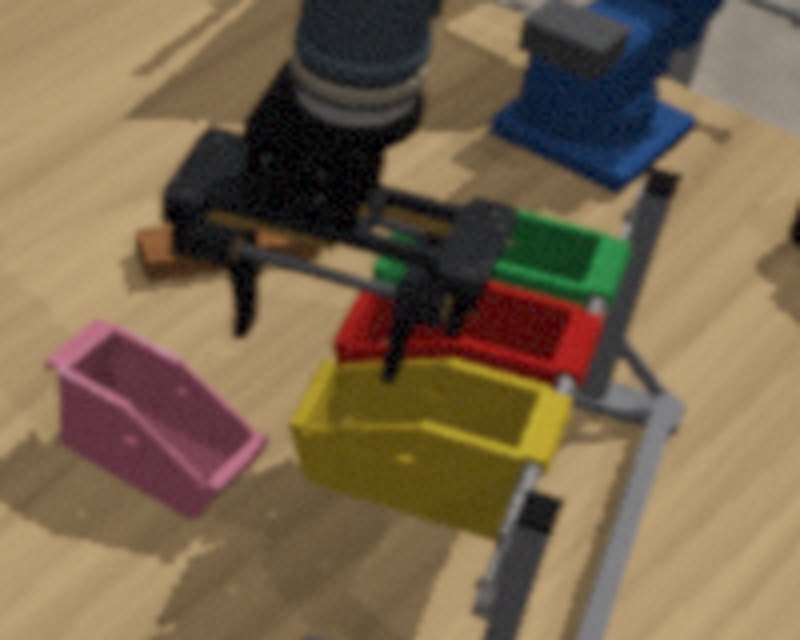

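View pics/side3.png

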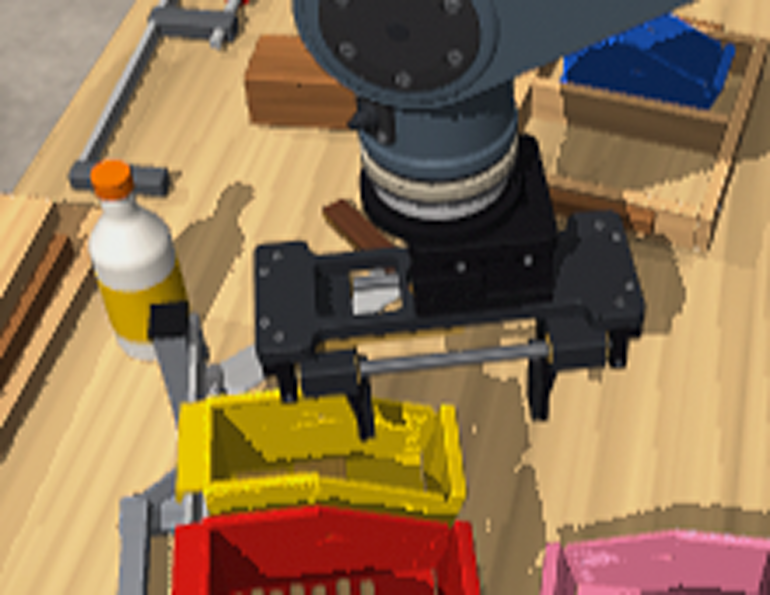

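Request:
{"api": "play_rows", "payload": {
  "series": [
    {"tx": 0.001, "ty": 0, "tz": -0.022, "turn": 0},
    {"tx": 0.001, "ty": 0, "tz": -0.022, "turn": 0},
    {"tx": 0.001, "ty": 0, "tz": -0.022, "turn": 0},
    {"tx": 0, "ty": 0, "tz": 0, "turn": 0},
    {"tx": 0, "ty": 0, "tz": 0, "turn": 0}
  ]
}}

```text
time_s: 5.35
position: [0.5394, 0.1334, 0.2127]
tcp_rot: [[0.949, 0.315, 0.002], [0.315, -0.949, 0.0], [0.002, 0.0, -1.0]]
force: [-0.4, 0.1, -0.3]
opening: 0.998
```

```bash
python3 snap.py 4 scene 290 60 200 160 4
```

```text
5.35 [0.5394 0.1334 0.2127] [-0.4  0.1 -0.3] 0.9980007365110022 [0.949 0.315]
```

View pics/scene4.png

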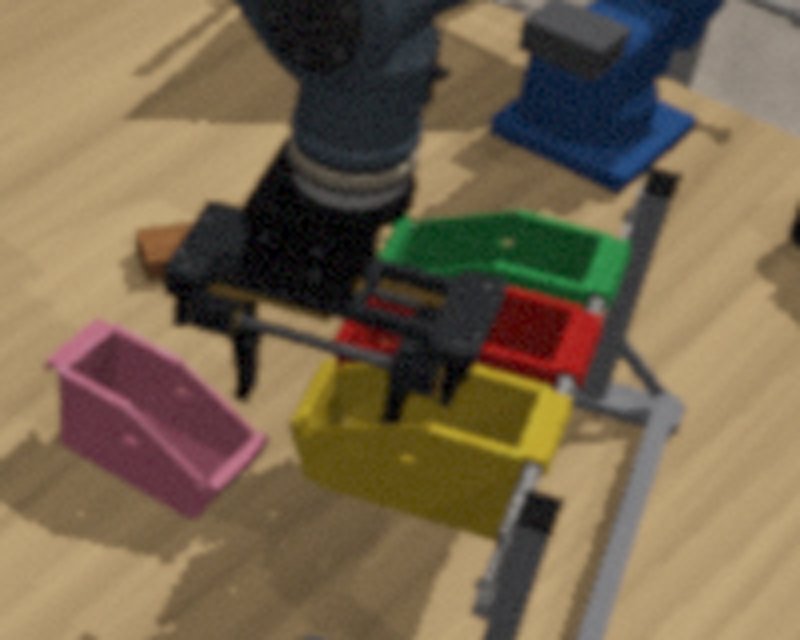

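Request:
{"api": "play_rows", "payload": {
  "series": [
    {"tx": -0.003, "ty": 0, "tz": -0.006, "turn": 0},
    {"tx": 0, "ty": 0, "tz": 0, "turn": 0},
    {"tx": 0, "ty": 0, "tz": 0, "turn": 0}
  ]
}}

```text
time_s: 5.7
position: [0.5364, 0.133, 0.207]
tcp_rot: [[0.949, 0.315, 0.0], [0.315, -0.949, 0.0], [0.0, 0.0, -1.0]]
force: [-0.4, -0.7, 0.3]
opening: 1.001
```

Request:
{"api": "play_rows", "payload": {
  "series": [
    {"tx": 0, "ty": 0, "tz": 0, "turn": 0},
    {"tx": 0, "ty": 0, "tz": 0, "turn": 0},
    {"tx": 0, "ty": 0, "tz": 0, "turn": 0},
    {"tx": 0, "ty": 0, "tz": 0, "turn": 0},
    {"tx": 0, "ty": 0, "tz": 0, "turn": 0},
    {"tx": 0, "ty": 0, "tz": 0, "turn": 0},
    {"tx": 0, "ty": 0, "tz": 0, "turn": 0},
    {"tx": 0, "ty": 0, "tz": 0, "turn": 0}
  ],
  "gripper": 0
}}

```text
time_s: 6.5
position: [0.5364, 0.133, 0.2066]
tcp_rot: [[0.949, 0.315, -0.0], [0.315, -0.949, 0.0], [-0.0, -0.0, -1.0]]
force: [1.2, -0.4, 0.5]
opening: 0.359
```

```bash
python3 snap.py 5 scene 290 60 200 160 4 side 190 120 220 170 3.5
```

```text
6.5 [0.5364 0.133  0.2066] [ 1.2 -0.4  0.5] 0.35909021157464704 [0.949 0.315]
```

View pics/scene5.png

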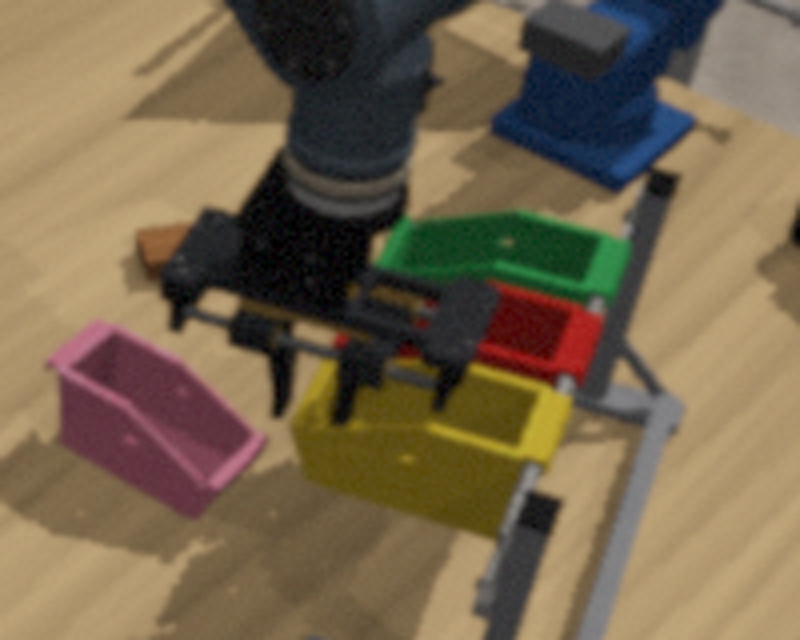

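View pics/side5.png

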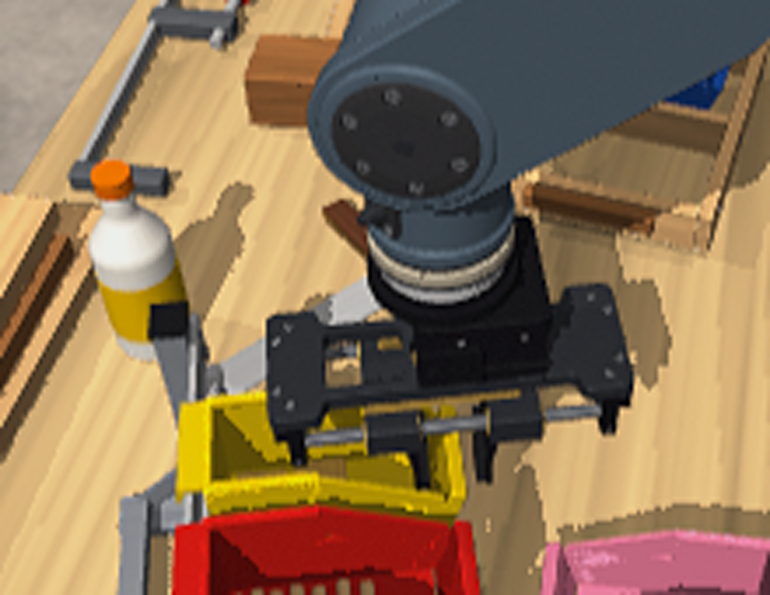

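Still closing (opening 0.36), with the fingers straddling the rim (scene ~(360,160)). I'll continue to close.

Request:
{"api": "play_rows", "payload": {
  "series": [
    {"tx": 0, "ty": 0, "tz": 0, "turn": 0},
    {"tx": 0, "ty": 0, "tz": 0, "turn": 0},
    {"tx": 0, "ty": 0, "tz": 0, "turn": 0},
    {"tx": 0, "ty": 0, "tz": 0, "turn": 0},
    {"tx": 0, "ty": 0, "tz": 0, "turn": 0},
    {"tx": 0, "ty": 0, "tz": 0, "turn": 0}
  ]
}}

```text
time_s: 7.2
position: [0.5375, 0.1331, 0.2071]
tcp_rot: [[0.949, 0.314, 0.003], [0.314, -0.949, 0.0], [0.003, 0.001, -1.0]]
force: [3.2, 1.3, 2.5]
opening: 0.156
```

```bash
python3 snap.py 6 scene 290 60 200 160 4 side 190 120 220 170 3.5
```

```text
7.2 [0.5375 0.1331 0.2071] [3.2 1.3 2.5] 0.15577978632101103 [0.949 0.314]
```

View pics/scene6.png

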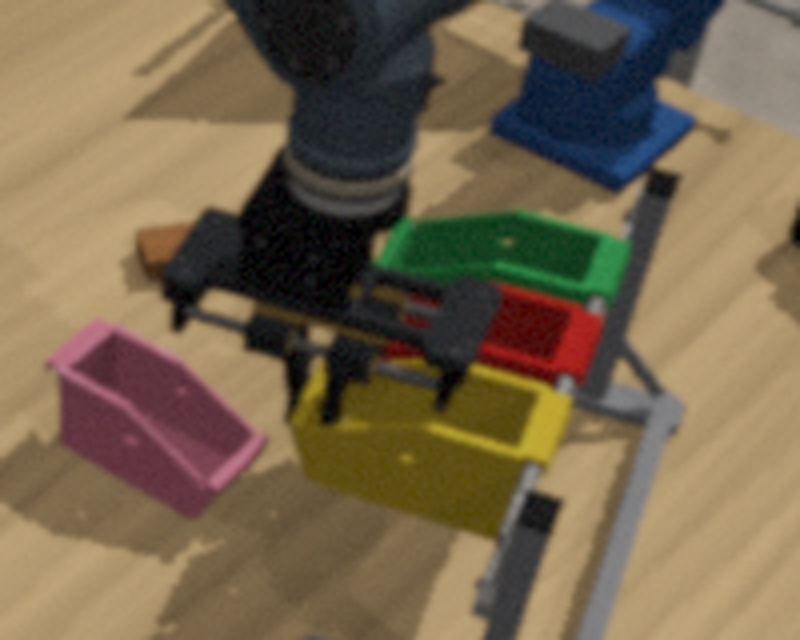

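View pics/side6.png

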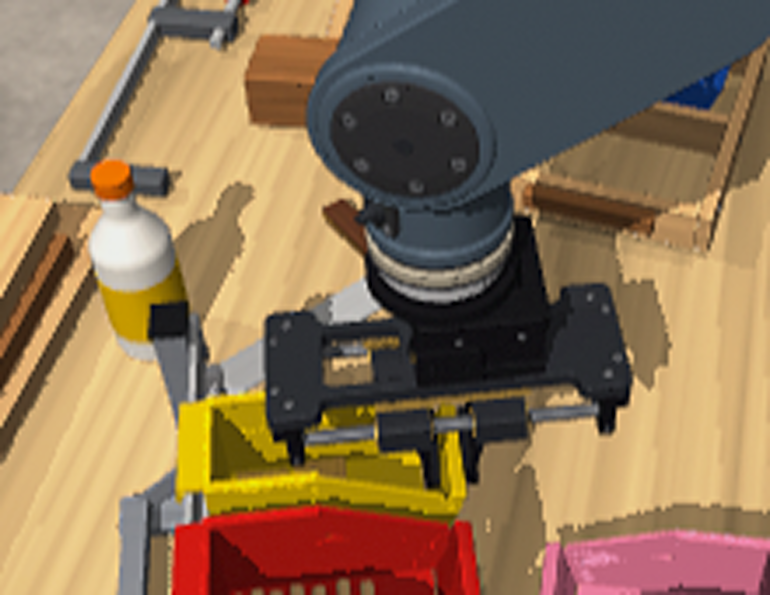

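Request:
{"api": "play_rows", "payload": {
  "series": [
    {"tx": 0, "ty": 0, "tz": 0.0075, "turn": 0},
    {"tx": -0.001, "ty": 0, "tz": 0.0075, "turn": 0},
    {"tx": -0.001, "ty": -0.0005, "tz": 0.0075, "turn": 0},
    {"tx": -0.001, "ty": -0.0005, "tz": 0.0075, "turn": 0},
    {"tx": -0.001, "ty": -0.0005, "tz": 0.0075, "turn": 0},
    {"tx": 0, "ty": 0, "tz": 0, "turn": 0},
    {"tx": 0, "ty": 0, "tz": 0, "turn": 0},
    {"tx": 0, "ty": 0, "tz": 0, "turn": 0}
  ]
}}

```text
time_s: 8.1
position: [0.5339, 0.1319, 0.2369]
tcp_rot: [[0.949, 0.315, 0.002], [0.315, -0.949, 0.001], [0.002, 0.0, -1.0]]
force: [5.0, 2.3, -1.2]
opening: 0.124
```

```bash
python3 snap.py 7 scene 290 60 200 160 4 side 190 120 220 170 3.5
```

```text
8.1 [0.5339 0.1319 0.2369] [ 5.   2.3 -1.2] 0.12368352869793002 [0.949 0.315]
```

View pics/scene7.png

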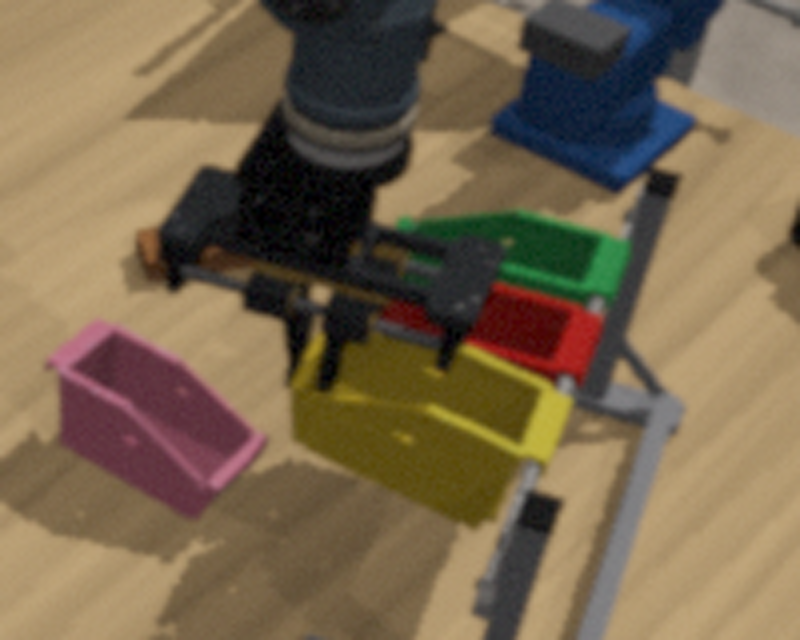

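View pics/side7.png

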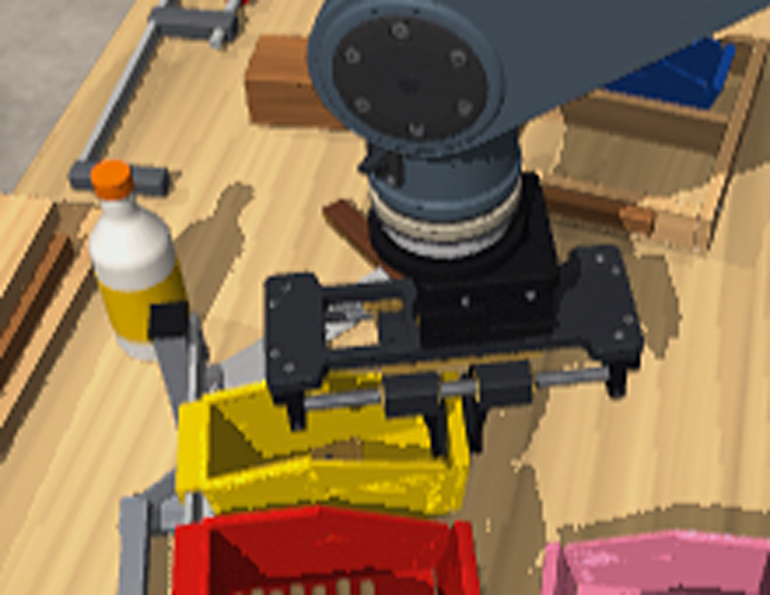

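Request:
{"api": "play_rows", "payload": {
  "series": [
    {"tx": 0.0025, "ty": 0.001, "tz": 0, "turn": 0},
    {"tx": 0.0025, "ty": 0.001, "tz": 0, "turn": 0},
    {"tx": 0, "ty": 0, "tz": 0, "turn": 0},
    {"tx": 0, "ty": 0, "tz": 0, "turn": 0}
  ]
}}

```text
time_s: 8.6
position: [0.536, 0.1333, 0.2361]
tcp_rot: [[0.949, 0.315, -0.003], [0.315, -0.949, -0.0], [-0.003, -0.001, -1.0]]
force: [-0.4, -0.1, -0.8]
opening: 0.126
```

Request:
{"api": "play_rows", "payload": {
  "series": [
    {"tx": 0, "ty": 0, "tz": 0.006, "turn": 0},
    {"tx": 0, "ty": 0, "tz": 0.006, "turn": 0},
    {"tx": 0, "ty": 0, "tz": 0, "turn": 0},
    {"tx": 0, "ty": 0, "tz": 0, "turn": 0}
  ]
}}

```text
time_s: 9.0
position: [0.5373, 0.1334, 0.2466]
tcp_rot: [[0.949, 0.315, 0.001], [0.315, -0.949, 0.0], [0.001, 0.0, -1.0]]
force: [-0.1, 1.0, -0.6]
opening: 0.121
```

```bash
python3 snap.py 8 scene 290 60 200 160 4 side 190 120 220 170 3.5
```

```text
9.0 [0.5373 0.1334 0.2466] [-0.1  1.  -0.6] 0.12149318006039808 [0.949 0.315]
```

View pics/scene8.png

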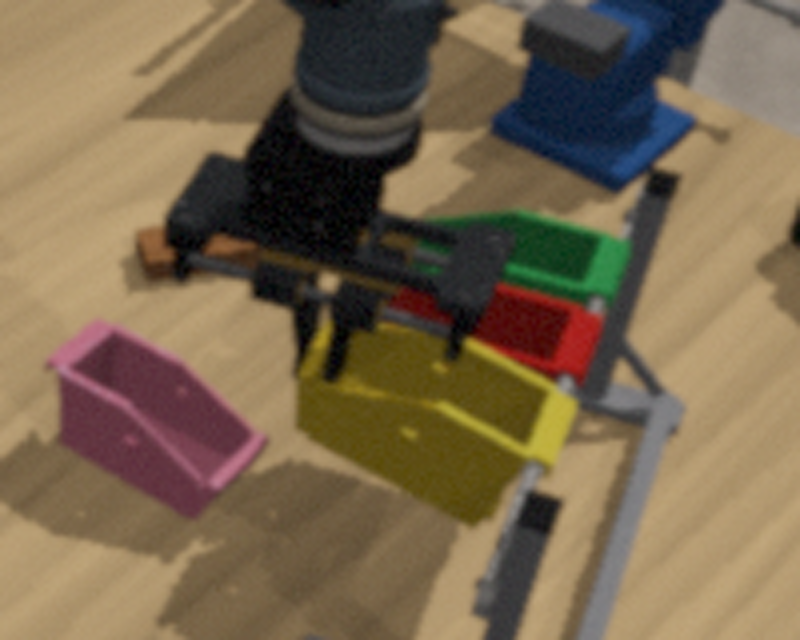

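Request:
{"api": "play_rows", "payload": {
  "series": [
    {"tx": 0, "ty": 0, "tz": 0.006, "turn": 0},
    {"tx": 0, "ty": 0, "tz": 0.006, "turn": 0},
    {"tx": 0, "ty": 0, "tz": 0.006, "turn": 0},
    {"tx": 0, "ty": 0, "tz": 0, "turn": 0},
    {"tx": 0, "ty": 0, "tz": 0, "turn": 0}
  ]
}}

```text
time_s: 9.6
position: [0.5364, 0.1333, 0.2603]
tcp_rot: [[0.949, 0.315, -0.002], [0.315, -0.949, -0.0], [-0.002, -0.0, -1.0]]
force: [-0.6, -1.0, -4.5]
opening: 0.11
```

```bash
python3 snap.py 9 scene 290 60 200 160 4 side 190 120 220 170 3.5
```

```text
9.6 [0.5364 0.1333 0.2603] [-0.6 -1.  -4.5] 0.11041893288566282 [0.949 0.315]
```

View pics/scene9.png

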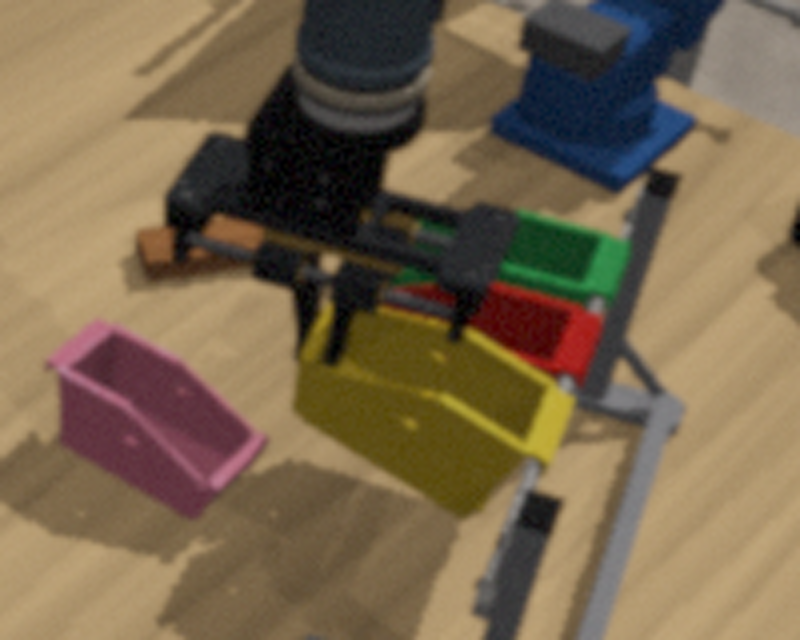

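View pics/side9.png

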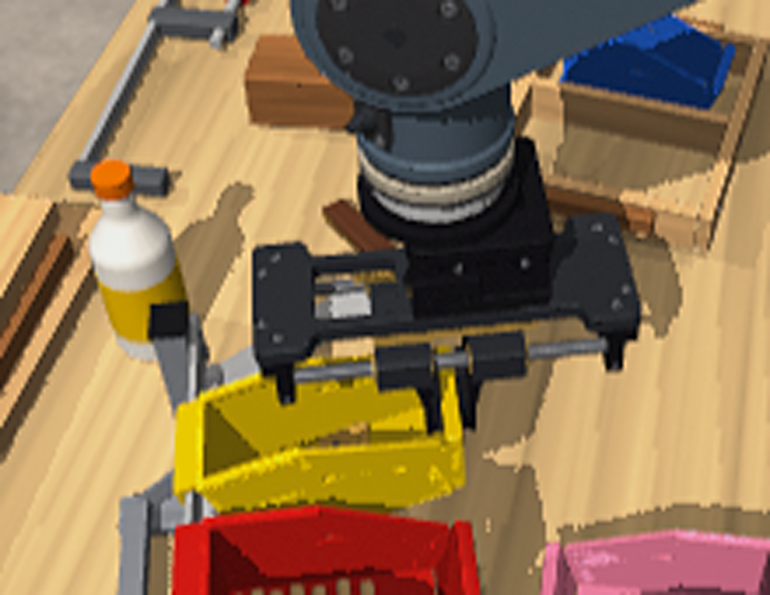

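Request:
{"api": "play_rows", "payload": {
  "series": [
    {"tx": 0, "ty": 0, "tz": 0.006, "turn": 0},
    {"tx": 0, "ty": 0, "tz": 0.006, "turn": 0},
    {"tx": 0, "ty": 0, "tz": 0.006, "turn": 0},
    {"tx": 0, "ty": 0, "tz": 0, "turn": 0},
    {"tx": 0, "ty": 0, "tz": 0, "turn": 0}
  ]
}}

```text
time_s: 10.2
position: [0.5373, 0.1334, 0.2754]
tcp_rot: [[0.949, 0.315, 0.001], [0.315, -0.949, 0.0], [0.001, 0.0, -1.0]]
force: [-0.3, 0.3, -4.0]
opening: 0.111
```

```bash
python3 snap.py 10 scene 290 60 200 160 4 side 190 120 220 170 3.5
```

```text
10.2 [0.5373 0.1334 0.2754] [-0.3  0.3 -4. ] 0.11058423904657882 [0.949 0.315]
```

View pics/scene10.png

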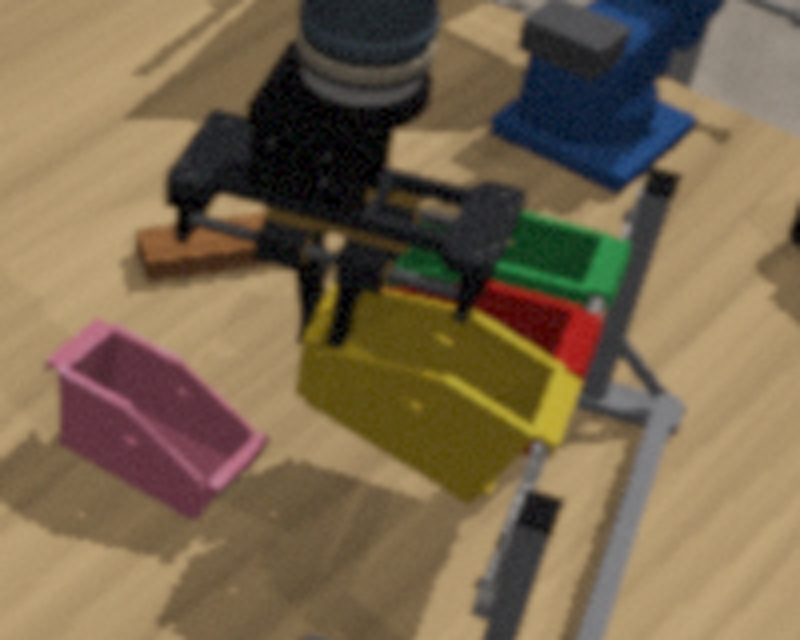

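View pics/side10.png

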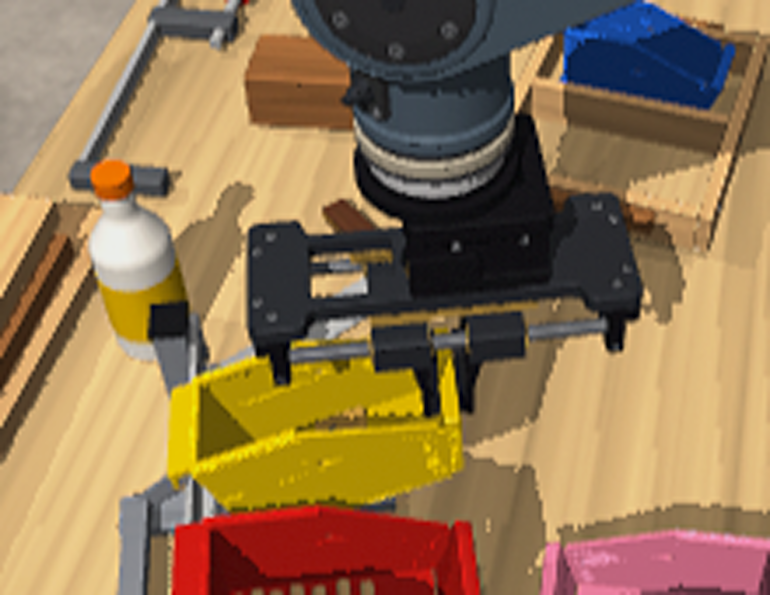

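Request:
{"api": "play_rows", "payload": {
  "series": [
    {"tx": 0, "ty": 0, "tz": 0.015, "turn": 0},
    {"tx": 0, "ty": 0, "tz": 0.02, "turn": 0},
    {"tx": -0.01, "ty": -0.003, "tz": 0.015, "turn": 0},
    {"tx": -0.015, "ty": -0.006, "tz": 0, "turn": 0},
    {"tx": -0.02, "ty": -0.012, "tz": 0, "turn": -0.02},
    {"tx": -0.02, "ty": -0.02, "tz": 0, "turn": -0.04},
    {"tx": -0.02, "ty": -0.025, "tz": 0, "turn": -0.06},
    {"tx": -0.02, "ty": -0.025, "tz": 0, "turn": -0.06},
    {"tx": -0.01, "ty": -0.025, "tz": 0, "turn": -0.06},
    {"tx": 0, "ty": 0, "tz": 0, "turn": 0}
  ]
}}

```text
time_s: 11.3
position: [0.4434, 0.0391, 0.3157]
tcp_rot: [[0.998, 0.066, -0.001], [0.066, -0.998, -0.001], [-0.001, 0.001, -1.0]]
force: [0.4, 0.2, -3.4]
opening: 0.109
```

```bash
python3 snap.py 11 side 100 60 400 280 2 scene 200 100 300 220 2.6; python3 -c "
from fit import *
c=pickle.load(open('pics/side11.pkl','rb'))
E=c['extrinsics']
for u,v in [(312,206),(250,232),(285,180),(330,185),(345,285)]:
    d=E[:3,:3]@np.array([(u-c['cx'])/c['fx'],(v-c['cy'])/c['fy'],1]);print(u,v,(E[:3,3]-d*E[2,3]/d[2]).round(3))
"
```

```text
11.3 [0.4434 0.0391 0.3157] [ 0.4  0.2 -3.4] 0.1091345290212999 [0.998 0.066]
312 206 [ 0.612 -0.117  0.   ]
250 232 [0.752 0.004 0.   ]
285 180 [ 0.715 -0.204  0.   ]
330 185 [ 0.579 -0.208  0.   ]
345 285 [0.48  0.113 0.   ]
```

View pics/side11.png

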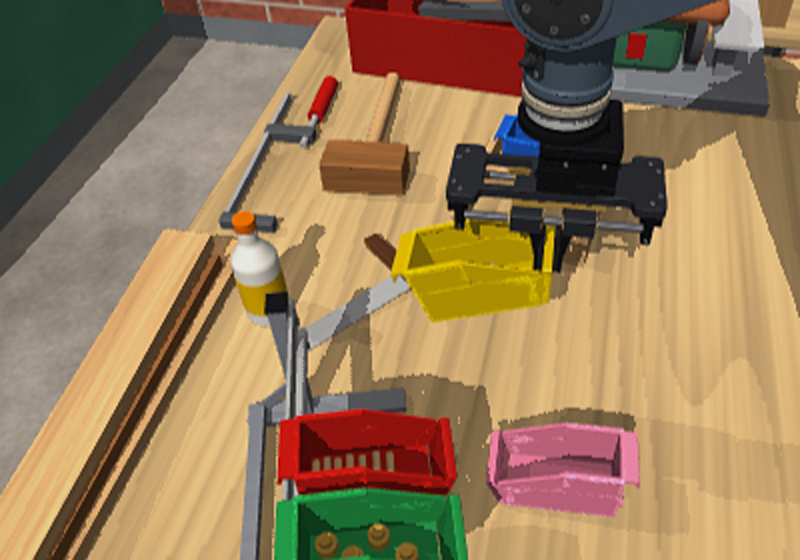

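View pics/scene11.png

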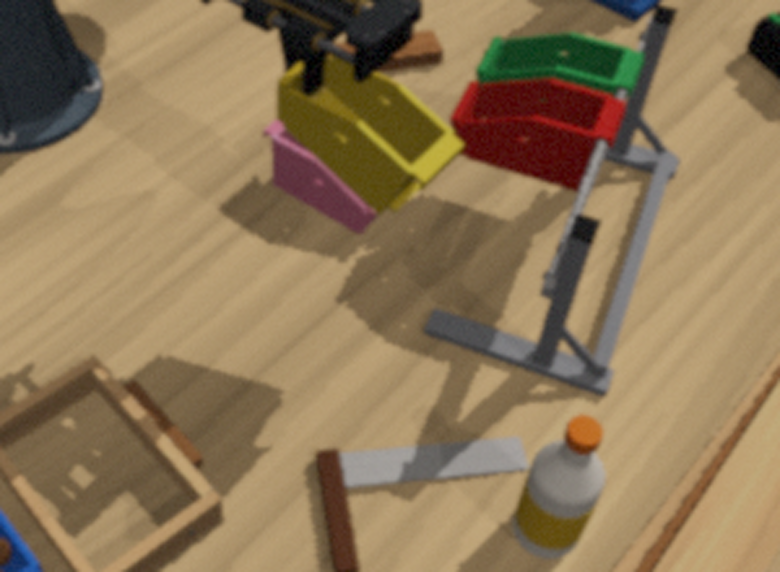

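Request:
{"api": "play_rows", "payload": {
  "series": [
    {"tx": 0.005, "ty": -0.015, "tz": 0, "turn": -0.04},
    {"tx": 0.005, "ty": -0.02, "tz": 0, "turn": -0.05},
    {"tx": 0.005, "ty": -0.02, "tz": 0, "turn": -0.05},
    {"tx": 0.005, "ty": -0.02, "tz": -0.015, "turn": -0.04},
    {"tx": 0, "ty": 0, "tz": -0.03, "turn": 0},
    {"tx": 0, "ty": 0, "tz": -0.04, "turn": 0},
    {"tx": 0, "ty": 0, "tz": -0.04, "turn": 0},
    {"tx": 0, "ty": 0, "tz": -0.04, "turn": 0},
    {"tx": 0, "ty": 0, "tz": -0.025, "turn": 0},
    {"tx": 0, "ty": 0, "tz": 0, "turn": 0}
  ]
}}

```text
time_s: 12.4
position: [0.4605, -0.0193, 0.1606]
tcp_rot: [[0.993, -0.12, -0.006], [-0.12, -0.993, 0.002], [-0.006, -0.001, -1.0]]
force: [-0.4, 0.5, -2.3]
opening: 0.113
```

```bash
python3 snap.py 12 side 190 90 200 150 4 scene 200 100 240 180 3.2
```

```text
12.4 [ 0.4605 -0.0193  0.1606] [-0.4  0.5 -2.3] 0.11284611435430146 [ 0.993 -0.12 ]
```

View pics/side12.png

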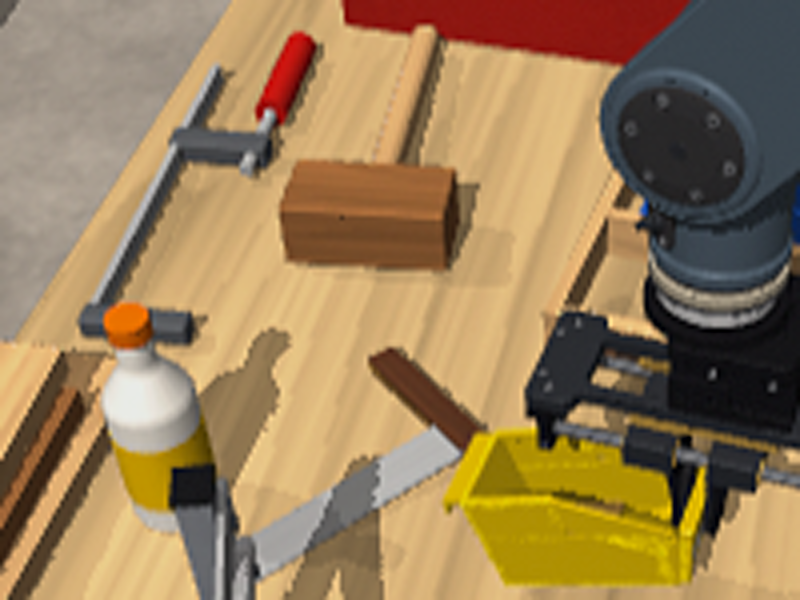

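View pics/scene12.png

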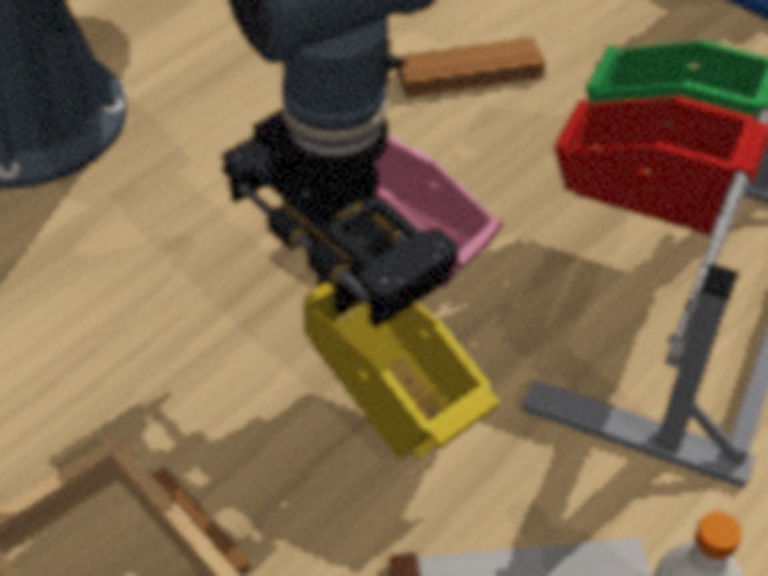

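Request:
{"api": "play_rows", "payload": {
  "series": [
    {"tx": 0, "ty": 0, "tz": -0.01, "turn": 0},
    {"tx": 0, "ty": 0, "tz": -0.01, "turn": 0},
    {"tx": -0.004, "ty": 0, "tz": -0.009, "turn": 0},
    {"tx": -0.004, "ty": 0.0005, "tz": -0.009, "turn": 0},
    {"tx": -0.005, "ty": 0.0005, "tz": -0.009, "turn": 0},
    {"tx": -0.005, "ty": 0.0005, "tz": -0.009, "turn": 0},
    {"tx": -0.005, "ty": 0.0005, "tz": -0.009, "turn": 0},
    {"tx": 0, "ty": 0, "tz": 0, "turn": 0}
  ]
}}

```text
time_s: 13.3
position: [0.4429, -0.018, 0.1104]
tcp_rot: [[0.993, -0.12, 0.001], [-0.12, -0.993, -0.0], [0.001, 0.0, -1.0]]
force: [-0.5, 1.2, 3.5]
opening: 0.129
```

```bash
python3 snap.py 13 side 250 120 180 140 4.4 scene 200 120 220 160 3.6
```

```text
13.3 [ 0.4429 -0.018   0.1104] [-0.5  1.2  3.5] 0.1286922873674563 [ 0.993 -0.12 ]
```

View pics/side13.png

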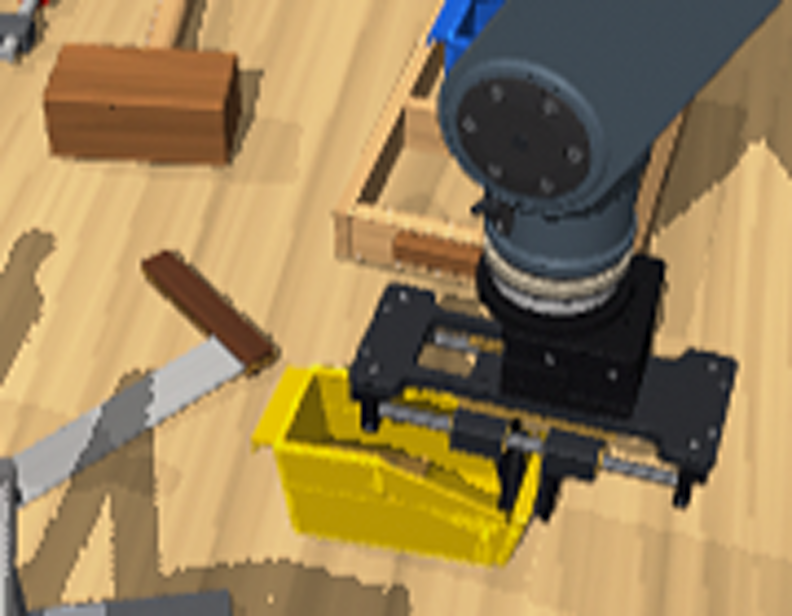

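View pics/scene13.png

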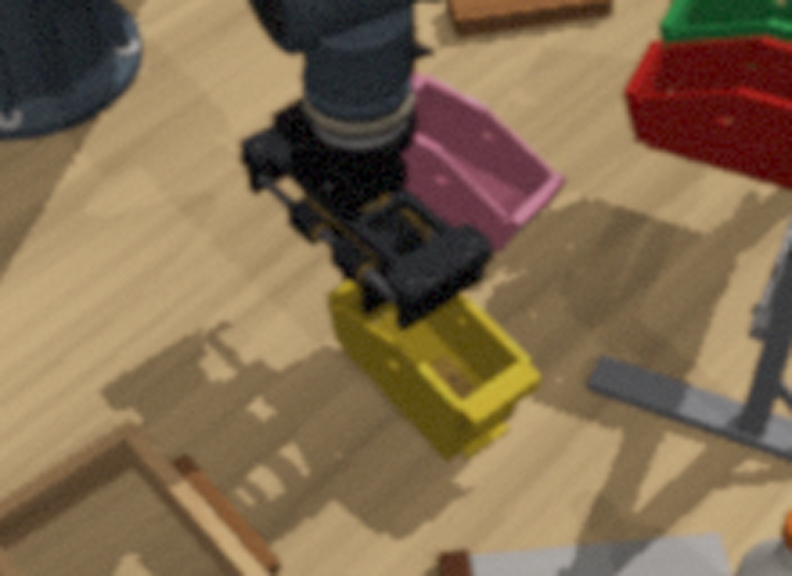

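Request:
{"api": "play_rows", "payload": {
  "series": [
    {"tx": -0.003, "ty": 0, "tz": -0.006, "turn": 0},
    {"tx": -0.002, "ty": 0, "tz": -0.006, "turn": 0},
    {"tx": -0.002, "ty": 0, "tz": -0.006, "turn": 0},
    {"tx": 0, "ty": 0, "tz": 0, "turn": 0}
  ]
}}

```text
time_s: 13.8
position: [0.438, -0.0181, 0.0964]
tcp_rot: [[0.993, -0.12, 0.002], [-0.12, -0.993, -0.001], [0.003, 0.0, -1.0]]
force: [-0.0, 0.5, 4.9]
opening: 0.152
```

```bash
python3 snap.py 14 side 250 120 180 140 4.4 scene 200 120 220 160 3.6
```

```text
13.8 [ 0.438  -0.0181  0.0964] [-0.   0.5  4.9] 0.15192814737487118 [ 0.993 -0.12 ]
```

View pics/side14.png

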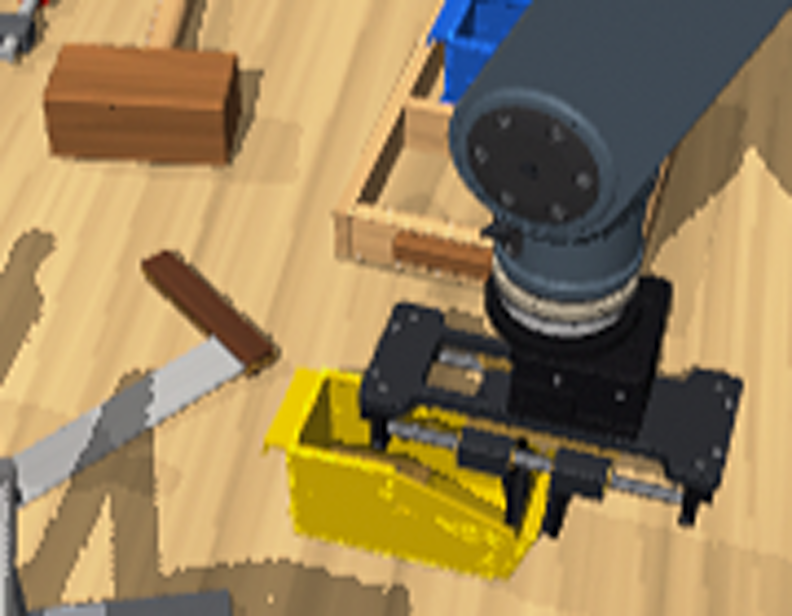

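Request:
{"api": "play_rows", "payload": {
  "series": [
    {"tx": 0, "ty": 0, "tz": -0.003, "turn": 0},
    {"tx": 0, "ty": 0, "tz": -0.001, "turn": 0},
    {"tx": 0, "ty": 0, "tz": 0, "turn": 0}
  ]
}}

```text
time_s: 14.2
position: [0.4374, -0.0179, 0.0936]
tcp_rot: [[0.993, -0.119, 0.001], [-0.119, -0.993, -0.0], [0.001, 0.0, -1.0]]
force: [-2.0, 0.9, 7.8]
opening: 0.155
```

Request:
{"api": "play_rows", "payload": {
  "series": [
    {"tx": 0, "ty": 0, "tz": 0, "turn": 0},
    {"tx": 0, "ty": 0, "tz": 0, "turn": 0},
    {"tx": 0, "ty": 0, "tz": 0, "turn": 0},
    {"tx": 0, "ty": 0, "tz": 0, "turn": 0},
    {"tx": 0, "ty": 0, "tz": 0, "turn": 0},
    {"tx": 0, "ty": 0, "tz": 0, "turn": 0}
  ],
  "gripper": 0.5
}}

```text
time_s: 14.8
position: [0.4371, -0.0178, 0.0934]
tcp_rot: [[0.993, -0.119, -0.0], [-0.119, -0.993, 0.0], [-0.0, -0.0, -1.0]]
force: [-0.3, 0.3, -0.9]
opening: 0.487
```

```bash
python3 snap.py 15 side 250 120 180 140 4.4 scene 200 120 220 160 3.6
```

```text
14.8 [ 0.4371 -0.0178  0.0934] [-0.3  0.3 -0.9] 0.4868388724216851 [ 0.993 -0.119]
```

View pics/side15.png

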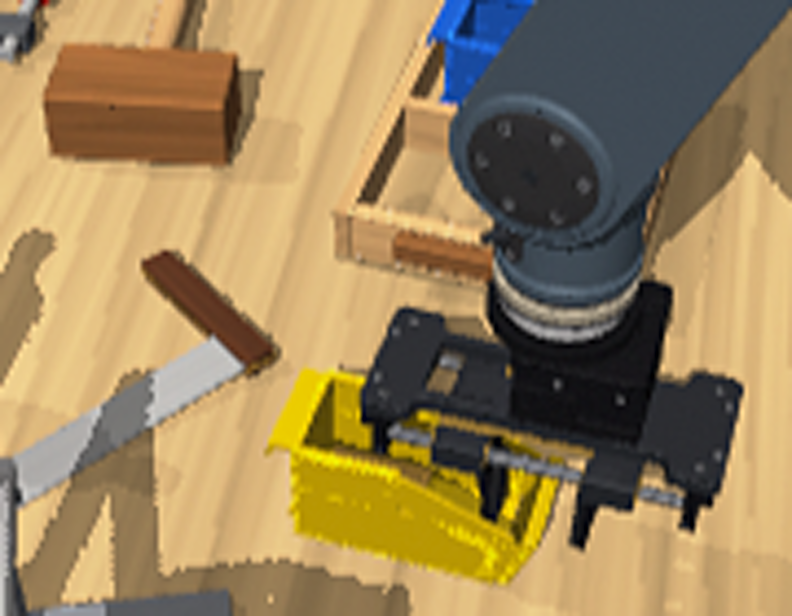

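View pics/scene15.png

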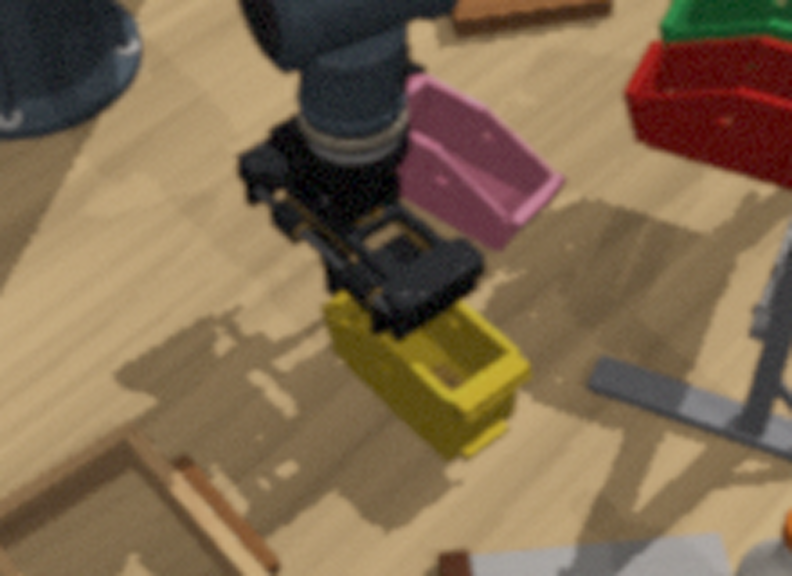

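Request:
{"api": "play_rows", "payload": {
  "series": [
    {"tx": 0, "ty": 0, "tz": 0.02, "turn": 0},
    {"tx": 0, "ty": 0, "tz": 0.045, "turn": 0},
    {"tx": 0, "ty": 0, "tz": 0.05, "turn": 0},
    {"tx": 0, "ty": 0, "tz": 0.05, "turn": 0.1},
    {"tx": 0.02, "ty": 0, "tz": 0.045, "turn": 0.14},
    {"tx": 0.03, "ty": 0, "tz": 0.03, "turn": 0.14},
    {"tx": 0.035, "ty": 0, "tz": 0.02, "turn": 0.14},
    {"tx": 0.035, "ty": 0, "tz": 0.02, "turn": 0.14},
    {"tx": 0.035, "ty": 0, "tz": 0.01, "turn": 0.14},
    {"tx": 0.035, "ty": 0, "tz": 0, "turn": 0.14}
  ],
  "gripper": 1
}}

```text
time_s: 15.9
position: [0.5906, -0.0178, 0.3271]
tcp_rot: [[0.644, 0.765, 0.003], [0.765, -0.644, -0.001], [0.001, 0.003, -1.0]]
force: [0.8, -0.0, -0.2]
opening: 1.001
```

Request:
{"api": "play_rows", "payload": {
  "series": [
    {"tx": 0.01, "ty": 0, "tz": 0, "turn": 0.14},
    {"tx": 0, "ty": 0, "tz": 0, "turn": 0.14},
    {"tx": 0, "ty": 0, "tz": 0, "turn": 0.14},
    {"tx": 0, "ty": 0, "tz": 0, "turn": 0.14},
    {"tx": 0, "ty": 0, "tz": 0, "turn": 0},
    {"tx": 0, "ty": 0, "tz": 0, "turn": 0}
  ]
}}

```text
time_s: 16.5
position: [0.5969, -0.0178, 0.3252]
tcp_rot: [[0.123, 0.992, -0.001], [0.992, -0.123, 0.0], [0.0, -0.001, -1.0]]
force: [0.1, 0.8, 1.1]
opening: 0.998
```

```bash
python3 snap.py 16 wrist 160 0 400 260 2 side 250 120 180 140 4.4 scene 200 120 220 160 3.6
```

```text
16.5 [ 0.5969 -0.0178  0.3252] [0.1 0.8 1.1] 0.9984853421934623 [0.123 0.992]
```

View pics/wrist16.png

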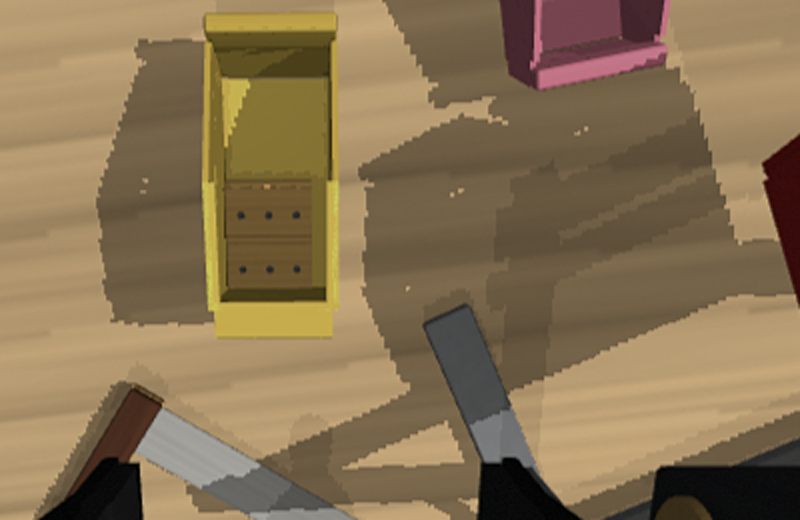

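View pics/side16.png

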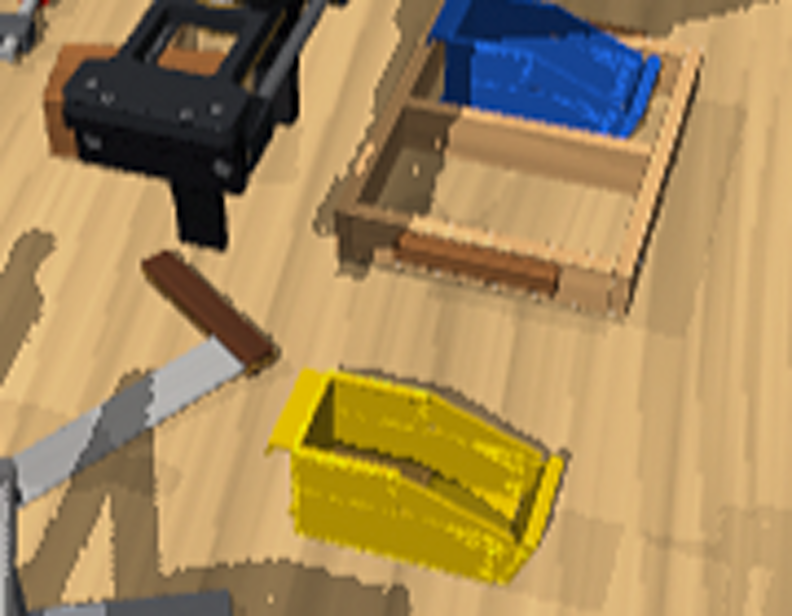

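View pics/scene16.png

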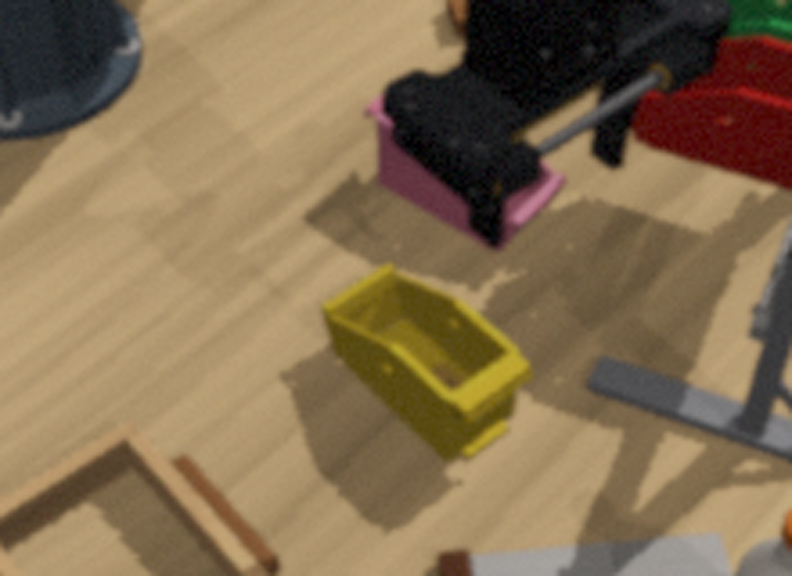

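```bash
cat > m3.py <<'E'
from fit import *
L=lambda n:pickle.load(open(f"pics/{n}16.pkl","rb"))
d={"l":(.081,.075,.029),"r":(-.0785,.045,.033),"k":(.003,.075,.033),"s":(.065,.075,.033)}
def Y(n): x,z,y=d[n[0]];return (x,(y if n[1]=="+" else -y),z)
def ob(c,dd,x0,y0,f): return (c,[Y(k) for k in dd],[(x0+(u+.5)/f-.5,y0+(v+.5)/f-.5) for u,v in dd.values()])
w=ob(L("wrist"),{"r-":(205,14),"r+":(337,13),"k-":(206,182),"k+":(338,182),"l-":(216,338),"l+":(332,338),"s-":(210,306),"s+":(338,304)},160,0,2)
s=ob(L("scene"),{"r-":(325,308),"r+":(390,265),"k-":(393,345)},200,120,3.6)
e=ob(L("side"),{"k-":(430,387),"k+":(398,478),"r-":(564,455)},250,120,4.4)
for n,o in (("w",[w]),("s",[s]),("e",[e]),("all",[w,s,e])):
    p,r=fit(o,[.5,-.03,-.1]);print(n,p.round(4),np.degrees(p[2]).round(1),r.round(1))
E
python3 m3.py
```

```text
w [ 0.5058 -0.0254 -0.1173] -6.7 [-0.4 -1.8  0.6 -1.7 -1.6 -0.5  0.9 -0.9  0.8  1.4 -0.5  1.  -0.8  1.8
  0.5  2.4]
s [ 0.511  -0.0249 -0.1097] -6.3 [-0.7 -0.2  0.3 -0.5  0.3  0.7]
e [ 0.5057 -0.0267 -0.0985] -5.6 [-0.2  0.6 -0.  -0.5  0.2 -0.1]
all [ 0.5061 -0.0255 -0.1167] -6.7 [-0.4 -1.4  0.5 -1.3 -1.6 -0.1  0.9 -0.6  0.9  1.7 -0.4  1.3 -0.7  2.1
  0.6  2.7 -2.  -1.2 -1.  -1.4 -1.3 -0.2 -0.2  1.  -0.5 -0.2  0.1  0.7]
```

Request:
{"api": "play_rows", "payload": {
  "series": [
    {"tx": -0.024, "ty": -0.003, "tz": 0, "turn": 0},
    {"tx": -0.024, "ty": -0.003, "tz": 0, "turn": 0},
    {"tx": -0.024, "ty": -0.003, "tz": 0, "turn": 0},
    {"tx": -0.023, "ty": -0.003, "tz": -0.02, "turn": 0},
    {"tx": 0, "ty": 0, "tz": -0.04, "turn": 0},
    {"tx": 0, "ty": 0, "tz": -0.04, "turn": 0},
    {"tx": 0, "ty": 0, "tz": -0.04, "turn": 0},
    {"tx": 0, "ty": 0, "tz": -0.04, "turn": 0},
    {"tx": 0, "ty": 0, "tz": -0.02, "turn": 0},
    {"tx": 0, "ty": 0, "tz": 0, "turn": 0}
  ]
}}

```text
time_s: 17.65
position: [0.5199, -0.0272, 0.1633]
tcp_rot: [[0.121, 0.993, -0.005], [0.993, -0.121, 0.001], [0.001, -0.005, -1.0]]
force: [0.6, 1.1, -0.4]
opening: 0.998
```

```bash
python3 snap.py 17 side 250 100 200 150 4 scene 200 120 220 160 3.6 wrist 0 0 640 400 1.2
```

```text
17.65 [ 0.5199 -0.0272  0.1633] [ 0.6  1.1 -0.4] 0.9981179408183112 [0.121 0.993]
```

View pics/side17.png

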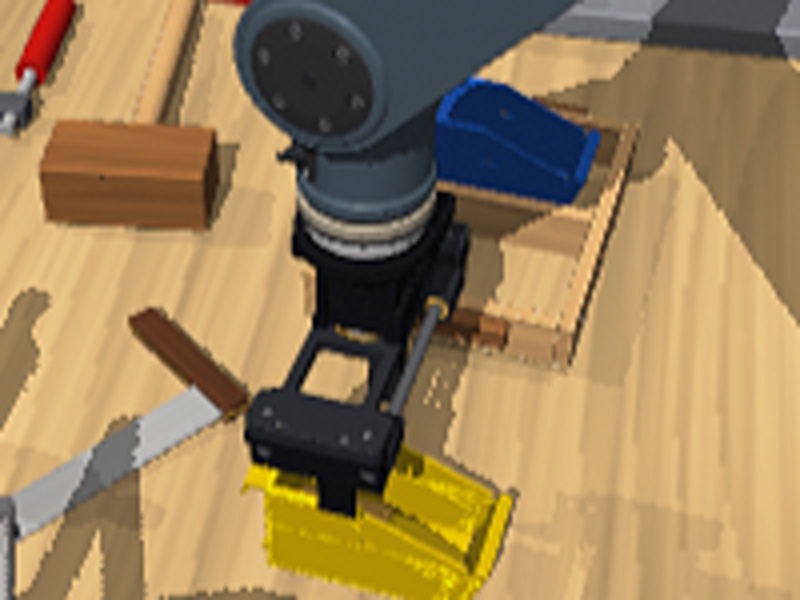

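View pics/scene17.png

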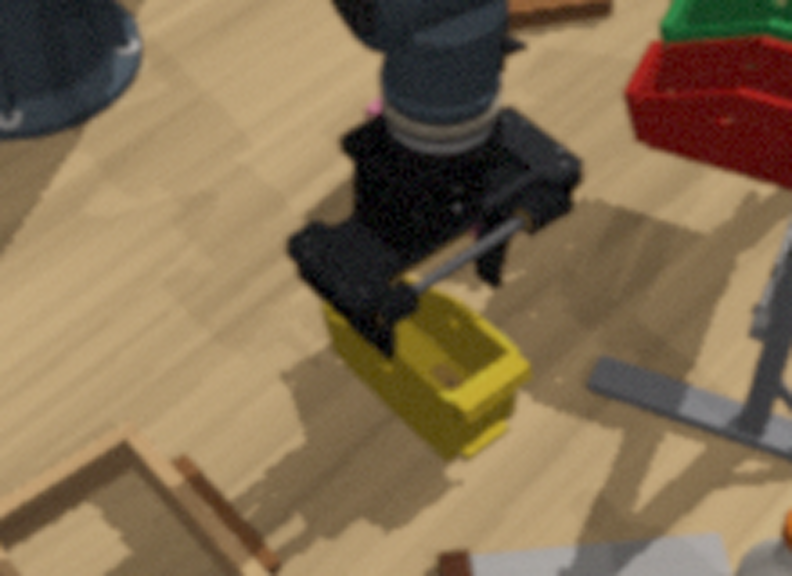

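View pics/wrist17.png

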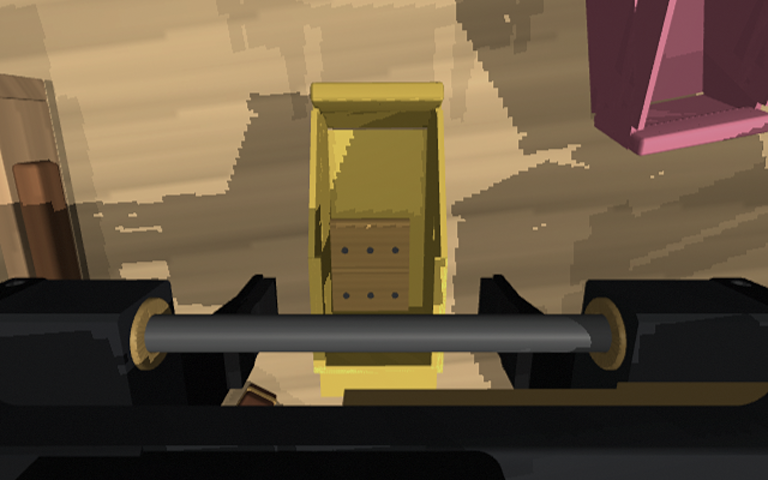

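Wrist view: the bin (cols 310–445) lies centred between the fingers (275 and 480). Descend 52 mm and close.

Request:
{"api": "play_rows", "payload": {
  "series": [
    {"tx": 0, "ty": 0, "tz": -0.022, "turn": 0},
    {"tx": 0, "ty": 0, "tz": -0.022, "turn": 0},
    {"tx": 0, "ty": 0, "tz": -0.02, "turn": 0},
    {"tx": 0, "ty": 0, "tz": 0, "turn": 0},
    {"tx": 0, "ty": 0, "tz": 0, "turn": 0}
  ]
}}

```text
time_s: 18.3
position: [0.5219, -0.0276, 0.1153]
tcp_rot: [[0.12, 0.993, 0.002], [0.993, -0.12, -0.0], [-0.0, 0.002, -1.0]]
force: [-0.2, -0.4, 0.2]
opening: 1.004
```

Request:
{"api": "play_rows", "payload": {
  "series": [
    {"tx": 0, "ty": 0, "tz": 0, "turn": 0},
    {"tx": 0, "ty": 0, "tz": 0, "turn": 0},
    {"tx": 0, "ty": 0, "tz": 0, "turn": 0},
    {"tx": 0, "ty": 0, "tz": 0, "turn": 0},
    {"tx": 0, "ty": 0, "tz": 0, "turn": 0},
    {"tx": 0, "ty": 0, "tz": 0, "turn": 0},
    {"tx": 0, "ty": 0, "tz": 0, "turn": 0}
  ],
  "gripper": 0
}}

```text
time_s: 19.0
position: [0.5215, -0.0275, 0.1148]
tcp_rot: [[0.119, 0.993, 0.001], [0.993, -0.119, -0.0], [-0.0, 0.001, -1.0]]
force: [-0.9, 0.3, 5.4]
opening: 0.755
```

```bash
python3 snap.py 18 scene 200 120 220 160 3.6
```

```text
19.0 [ 0.5215 -0.0275  0.1148] [-0.9  0.3  5.4] 0.7550783204943319 [0.119 0.993]
```

View pics/scene18.png

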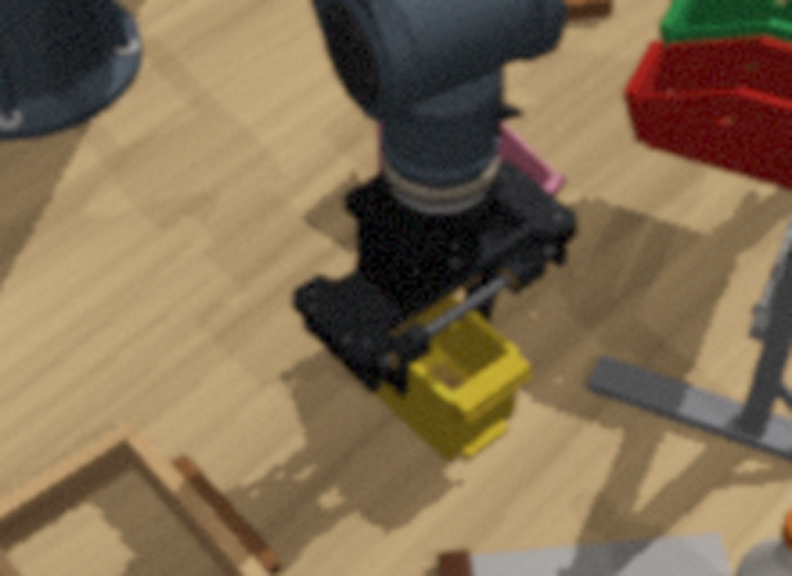

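Request:
{"api": "play_rows", "payload": {
  "series": [
    {"tx": 0, "ty": 0, "tz": 0.005, "turn": 0},
    {"tx": 0, "ty": 0, "tz": 0.01, "turn": 0},
    {"tx": 0, "ty": 0, "tz": 0.015, "turn": 0},
    {"tx": 0, "ty": 0, "tz": 0.02, "turn": 0},
    {"tx": 0, "ty": 0, "tz": 0.025, "turn": 0},
    {"tx": 0, "ty": 0, "tz": 0.025, "turn": 0},
    {"tx": 0, "ty": 0, "tz": 0.01, "turn": 0},
    {"tx": 0, "ty": 0, "tz": 0, "turn": 0}
  ]
}}

```text
time_s: 19.85
position: [0.5218, -0.0275, 0.2037]
tcp_rot: [[0.119, 0.993, 0.003], [0.993, -0.119, -0.001], [-0.0, 0.003, -1.0]]
force: [0.2, -0.1, -4.7]
opening: 0.756
```

```bash
python3 snap.py 19 side 280 100 180 130 4.4 scene 120 180 200 150 4 wrist 0 0 640 400 1.2
```

```text
19.85 [ 0.5218 -0.0275  0.2037] [ 0.2 -0.1 -4.7] 0.7555064392791623 [0.119 0.993]
```

View pics/side19.png

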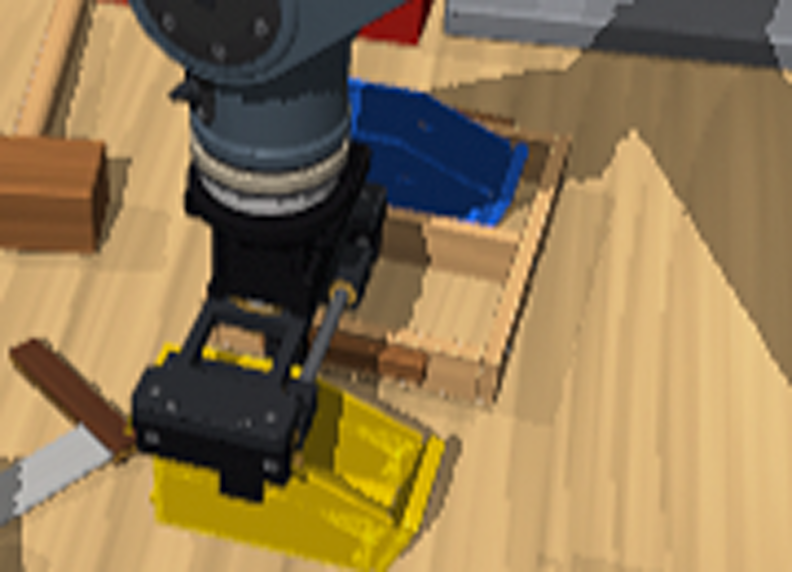

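View pics/scene19.png

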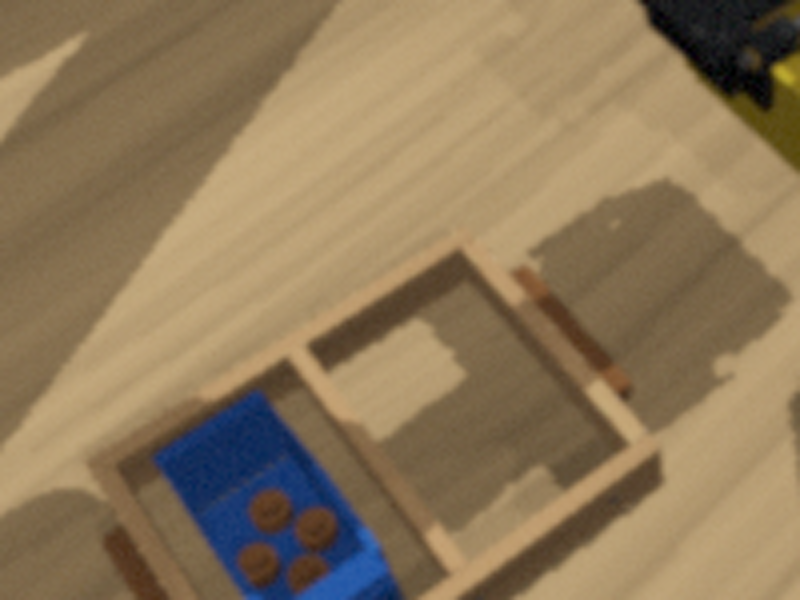

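View pics/wrist19.png

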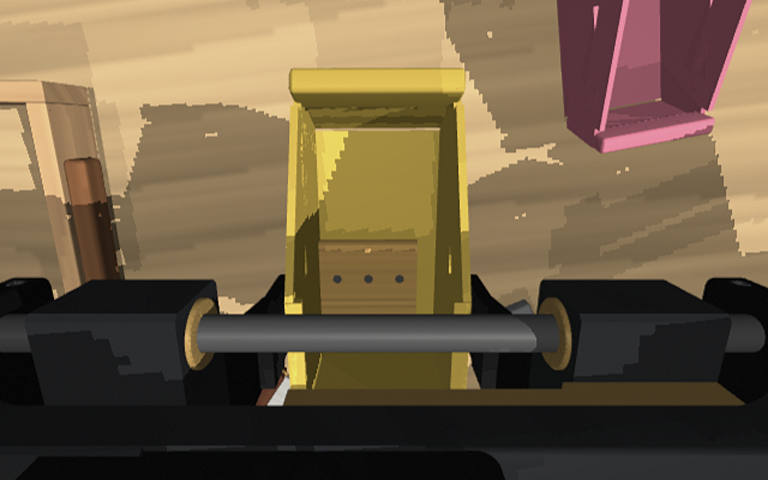

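```bash
cat > m4.py <<'E'
from fit import *
S=pickle.load(open("pics/scene19.pkl","rb"));D=pickle.load(open("pics/side16.pkl","rb"));W=pickle.load(open("pics/wrist19.pkl","rb"))
def ob(c,l,x0,y0,f): return (c,[a for a,b in l],[(x0+(u+.5)/f-.5,y0+(v+.5)/f-.5) for a,(u,v) in l])
h=.045
s=ob(S,[((-.1,-.125,h),(88,462)),((-.1,.125,h),(462,236)),((.1,.125,h),(658,440)),((-.088,.005,h),(310,358)),((-.088,.113,h),(462,252)),((.088,.005,h),(466,558))],120,180,4)
e=ob(D,[((.1,.125,h),(337,213)),((-.1,.125,h),(630,278)),((-.1,-.125,h),(704,56)),((.088,.005,h),(408,105)),((-.088,.005,h),(655,155))],250,120,4.4)
for o in ([s],[e],[s,e]):
    p,r=fit(o,[.48,-.34,-.12]);print(p.round(4),np.degrees(p[2]).round(2),r.reshape(-1,2).round(1).tolist(),"bay",place(p,np.array([[0,.059,0]]))[0].round(4))
# bin in hand: pose x,y,yaw,z,pitch
d={"l":(.081,.075,.029),"r":(-.0785,.045,.033),"k":(.003,.075,.033)}
def Y(n): x,z,y=d[n[0]];return (x,(y if n[1]=="+" else -y),z)
D2=pickle.load(open("pics/side19.pkl","rb"))
w=ob(W,[(Y("r-"),(288,71)),(Y("r+"),(464,69)),((-.071,-.0,.039+.0075),(376,69))][:2],0,0,1.2)
e=ob(D2,[(Y("r-"),(443,437)),(Y("r+"),(413,527))],280,100,4.4)
for pitch in (0,-3,3,6):
    a=np.radians(pitch)
    # rotate local about grasp (.0155,*,.064): front-up positive
    def rot(L):
        L=np.array(L,float)-[.0155,0,.064]; x=L[:,0]*np.cos(a)+L[:,2]*np.sin(a); z=-L[:,0]*np.sin(a)+L[:,2]*np.cos(a)
        return np.c_[x+.0155,L[:,1],z+.064]
    for c,L,u in (w,e):
        q=proj(c,place([.5061,-.0255,-.1167],rot(L),.089));print(pitch,(q-np.array(u)).round(1).tolist())
E
python3 m4.py
```

```text
[ 0.4869 -0.3454 -0.1214] -6.95 [[-1.1, 0.3], [0.8, -2.9], [1.1, 1.6], [-1.7, -3.0], [-0.6, -1.2], [1.0, 1.3]] bay [ 0.494  -0.2869  0.    ]
[ 0.4802 -0.3417 -0.1339] -7.67 [[-0.6, -0.4], [0.7, 0.1], [0.7, -1.2], [-0.4, 0.3], [-0.3, 0.6]] bay [ 0.4881 -0.2832  0.    ]
[ 0.4835 -0.3441 -0.1245] -7.14 [[-1.3, -1.2], [0.5, -3.9], [0.5, 0.5], [-2.0, -4.3], [-0.9, -2.3], [0.3, -0.0], [-1.3, -0.8], [0.1, -0.8], [-0.6, -2.0], [-1.3, -0.1], [-1.3, -0.2]] bay [ 0.4909 -0.2855  0.    ]
0 [[-0.3, -3.4], [3.4, -2.2]]
0 [[0.9, 0.6], [1.3, 0.6]]
-3 [[2.1, 0.8], [1.0, 2.0]]
-3 [[0.2, 1.9], [0.6, 1.8]]
3 [[-3.0, -7.2], [6.0, -6.1]]
3 [[1.5, -0.8], [1.8, -0.8]]
6 [[-5.7, -10.7], [8.8, -9.6]]
6 [[1.9, -2.2], [2.3, -2.2]]
```

Request:
{"api": "play_rows", "payload": {
  "series": [
    {"tx": 0, "ty": -0.02, "tz": 0, "turn": 0},
    {"tx": -0.002, "ty": -0.035, "tz": 0, "turn": 0},
    {"tx": -0.004, "ty": -0.045, "tz": 0, "turn": 0},
    {"tx": -0.004, "ty": -0.05, "tz": 0, "turn": -0.005},
    {"tx": -0.004, "ty": -0.05, "tz": 0, "turn": -0.005},
    {"tx": -0.004, "ty": -0.05, "tz": 0, "turn": 0},
    {"tx": -0.004, "ty": -0.045, "tz": 0, "turn": 0},
    {"tx": 0, "ty": -0.029, "tz": 0, "turn": 0},
    {"tx": 0, "ty": 0, "tz": 0, "turn": 0},
    {"tx": 0, "ty": 0, "tz": 0, "turn": 0}
  ]
}}

```text
time_s: 21.0
position: [0.5027, -0.2866, 0.2008]
tcp_rot: [[0.132, 0.991, -0.002], [0.991, -0.132, 0.003], [0.002, -0.003, -1.0]]
force: [0.0, 0.5, -2.9]
opening: 0.76
```

```bash
python3 snap.py 20 side 300 80 180 130 4.4 scene 120 180 200 150 4 wrist 0 0 640 400 1.25
```

```text
21.0 [ 0.5027 -0.2866  0.2008] [ 0.   0.5 -2.9] 0.7602257451897534 [0.132 0.991]
```

View pics/side20.png

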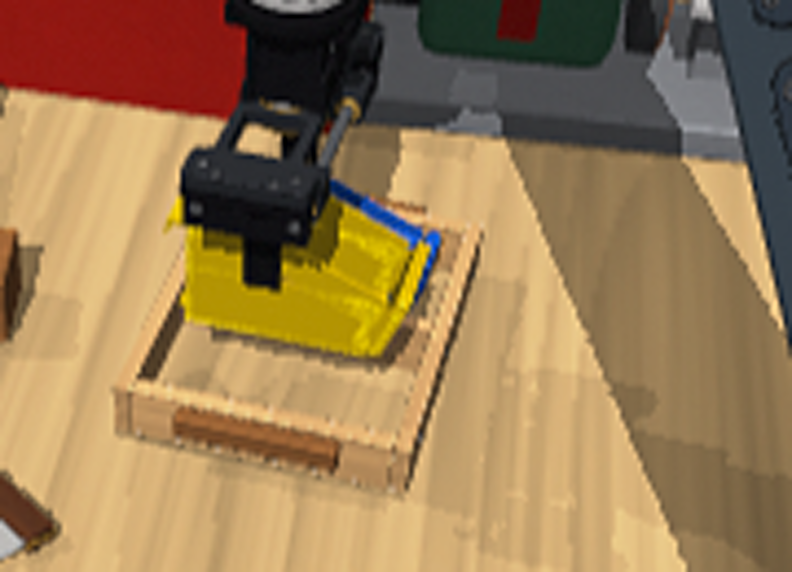

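View pics/scene20.png

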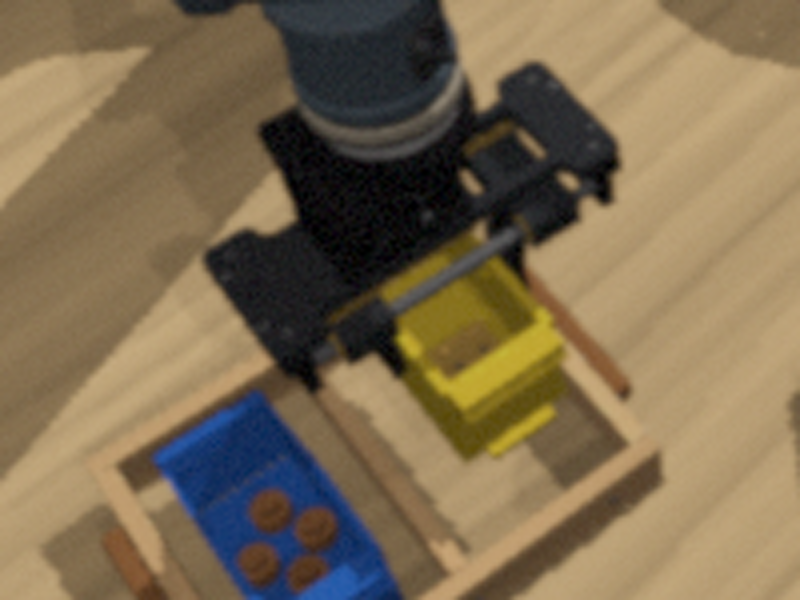

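View pics/wrist20.png

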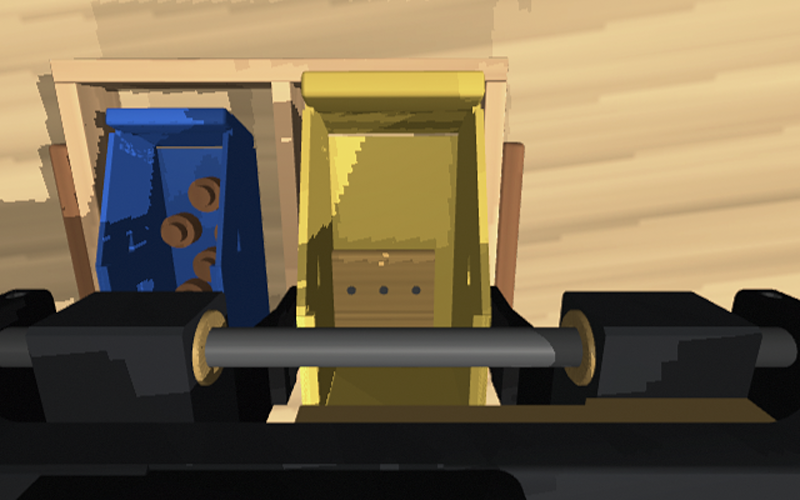

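```bash
cat > m5.py <<'E'
from fit import *
W=pickle.load(open("pics/wrist20.pkl","rb"));D=pickle.load(open("pics/side20.pkl","rb"))
def ob(c,l,x0,y0,f): return (c,[a for a,b in l],[(x0+(u+.5)/f-.5,y0+(v+.5)/f-.5) for a,(u,v) in l])
h=.045
w=ob(W,[((-.1,-.125,h),(51,60)),((-.1,.125,h),(507,58)),((-.088,-.113,h),(77,83)),((-.088,-.005,h),(272,82)),((-.088,.005,h),(294,82))],0,0,1.25)
e=ob(D,[((.1,.125,h),(117,387)),((-.1,.125,h),(407,452)),((-.1,-.125,h),(482,230))],300,80,4.4)
for o in ([w],[e],[w,e]):
    p,r=fit(o,[.48,-.34,-.12]);print(p.round(4),np.degrees(p[2]).round(2),r.reshape(-1,2).round(1).tolist(),"bay",place(p,np.array([[0,.059,0]]))[0].round(4))
d={"l":(.081,.075,.029),"r":(-.0785,.045,.033),"k":(.003,.075,.033)}
def Y(n): x,z,y=d[n[0]];return (x,(y if n[1]=="+" else -y),z)
w=ob(W,[(Y("r-"),(302,74)),(Y("r+"),(484,73))],0,0,1.25)
e=ob(D,[(Y("r-"),(436,243)),(Y("k+"),(286,252)),((-.05,.033,0),(372,355)),((.065,.033,0),(185,320))],300,80,4.4)
for z in (.08,.086):
  for o in ([w],[e],[w,e]):
    p,r=fit(o,[.49,-.28,-.12],z=z);print("bin",z,p.round(4),r.round(1))
E
python3 m5.py
```

```text
[ 0.4845 -0.3436 -0.1255] -7.19 [[-0.8, -0.2], [3.9, -0.2], [-0.3, 0.2], [1.3, 0.3], [-1.7, 0.2]] bay [ 0.4919 -0.2851  0.    ]
[ 0.4827 -0.3418 -0.1335] -7.65 [[-1.4, -0.0], [0.5, 0.4], [0.4, -0.9]] bay [ 0.4905 -0.2833  0.    ]
[ 0.4844 -0.3436 -0.1255] -7.19 [[-0.7, -0.3], [4.0, -0.3], [-0.2, 0.1], [1.3, 0.2], [-1.7, 0.2], [-1.7, -0.3], [0.4, -0.3], [-0.4, -1.5]] bay [ 0.4918 -0.285   0.    ]
bin 0.08 [ 0.4884 -0.2832 -0.1244] [ 1.5 -0.  -1.5 -0. ]
bin 0.08 [ 0.4842 -0.2904 -0.0952] [-0.5  0.4  0.8 -1.3 -2.   0.   1.   0.7]
bin 0.08 [ 0.4882 -0.2838 -0.1273] [ 0.6 -0.5 -2.3 -0.1 -1.9  2.3 -1.4 -0.1 -4.2  1.7 -0.9  1.4]
bin 0.086 [ 0.4892 -0.2833 -0.1245] [-1.1  0.   1.1  0. ]
bin 0.086 [ 0.4839 -0.2829 -0.0938] [-0.3  0.3  0.7 -1.4 -1.9  0.1  0.7  0.7]
bin 0.086 [ 0.4891 -0.2832 -0.1228] [-1.3 -0.1  1.  -0.4 -2.   0.5 -1.6 -1.8 -4.2  0.1 -1.2 -0. ]
```

Request:
{"api": "play_rows", "payload": {
  "series": [
    {"tx": 0.002, "ty": 0, "tz": 0, "turn": 0},
    {"tx": 0.002, "ty": 0, "tz": -0.01, "turn": 0},
    {"tx": 0, "ty": 0, "tz": -0.015, "turn": 0},
    {"tx": 0, "ty": 0, "tz": -0.012, "turn": 0},
    {"tx": 0, "ty": 0, "tz": -0.01, "turn": 0},
    {"tx": 0, "ty": 0, "tz": 0, "turn": 0},
    {"tx": 0, "ty": 0, "tz": 0, "turn": 0}
  ]
}}

```text
time_s: 21.85
position: [0.5067, -0.2866, 0.1642]
tcp_rot: [[0.13, 0.992, -0.001], [0.992, -0.13, 0.001], [0.0, -0.001, -1.0]]
force: [0.6, 0.3, -4.1]
opening: 0.76
```

```bash
python3 snap.py 21 side 300 80 180 130 4.4 scene 120 180 200 150 4 wrist 0 0 640 400 1.25
```

```text
21.85 [ 0.5067 -0.2866  0.1642] [ 0.6  0.3 -4.1] 0.7599209141967037 [0.13  0.992]
```

View pics/side21.png

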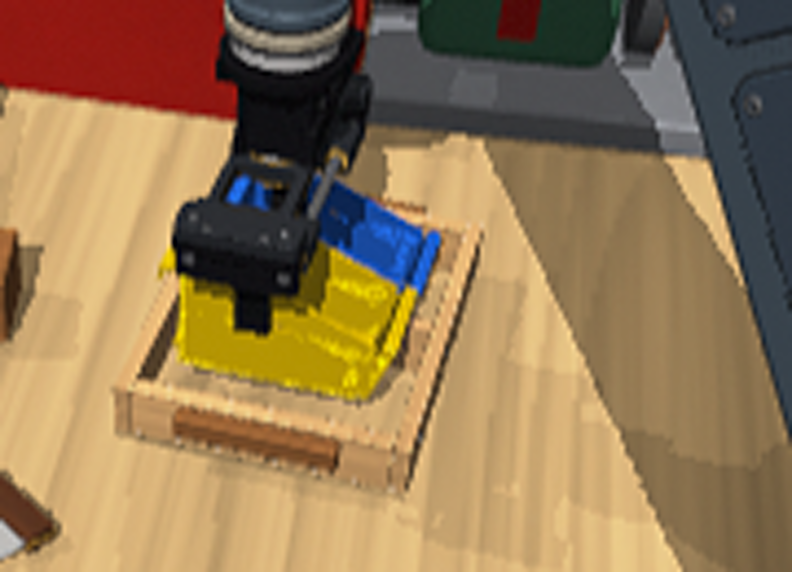

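View pics/scene21.png

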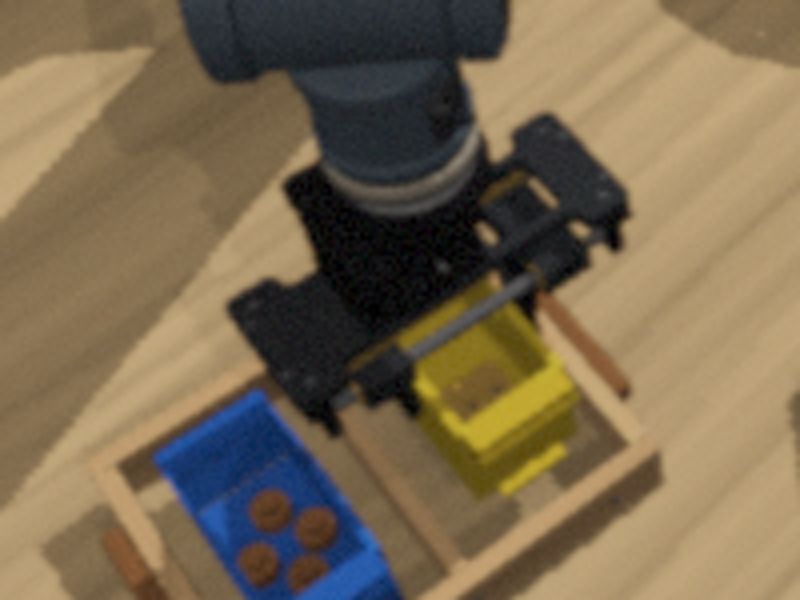

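View pics/wrist21.png

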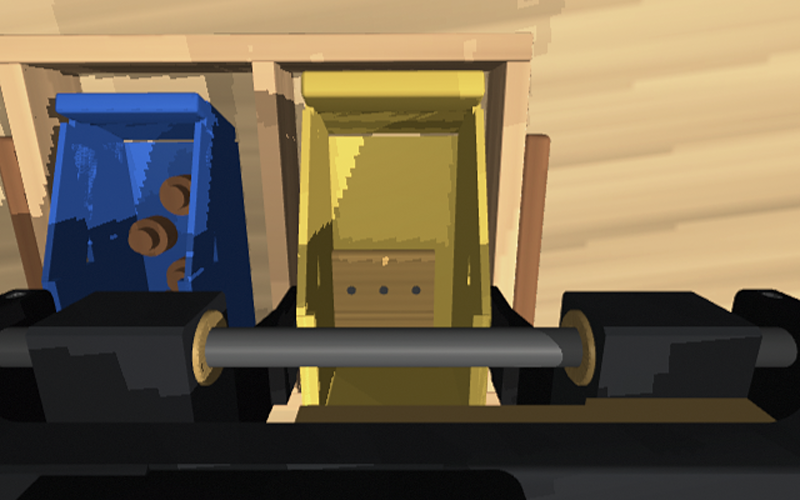

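Request:
{"api": "play_rows", "payload": {
  "series": [
    {"tx": 0, "ty": 0, "tz": -0.01, "turn": 0},
    {"tx": 0, "ty": 0, "tz": -0.012, "turn": 0},
    {"tx": 0, "ty": 0, "tz": -0.012, "turn": 0},
    {"tx": 0, "ty": 0, "tz": -0.01, "turn": 0},
    {"tx": 0, "ty": 0, "tz": -0.004, "turn": 0},
    {"tx": 0, "ty": 0, "tz": 0, "turn": 0},
    {"tx": 0, "ty": 0, "tz": 0, "turn": 0}
  ]
}}

```text
time_s: 22.7
position: [0.5069, -0.2867, 0.1262]
tcp_rot: [[0.13, 0.992, 0.0], [0.992, -0.13, -0.0], [-0.0, 0.0, -1.0]]
force: [0.3, 0.2, -4.5]
opening: 0.757
```

Request:
{"api": "play_rows", "payload": {
  "series": [
    {"tx": 0, "ty": 0, "tz": -0.004, "turn": 0},
    {"tx": 0, "ty": 0, "tz": -0.002, "turn": 0},
    {"tx": 0, "ty": 0, "tz": 0, "turn": 0}
  ]
}}

```text
time_s: 23.0
position: [0.5067, -0.2865, 0.1214]
tcp_rot: [[0.13, 0.992, -0.0], [0.992, -0.13, 0.0], [0.0, -0.0, -1.0]]
force: [-0.4, -0.7, -4.4]
opening: 0.758
```

```bash
python3 snap.py 22 side 300 80 180 130 4.4
```

```text
23.0 [ 0.5067 -0.2865  0.1214] [-0.4 -0.7 -4.4] 0.7581298609353273 [0.13  0.992]
```

View pics/side22.png

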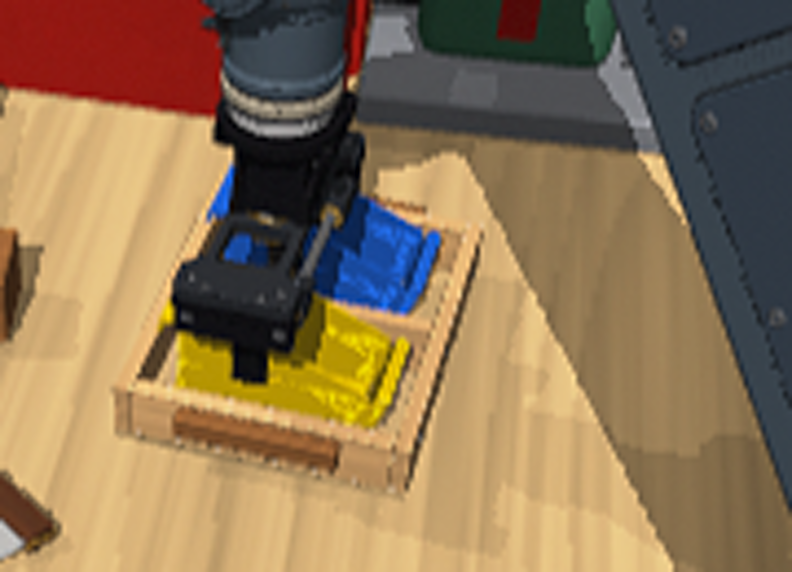

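Not yet touching (Fz −4.4); down in 1–2 mm steps.

Request:
{"api": "play_rows", "payload": {
  "series": [
    {"tx": 0, "ty": 0, "tz": -0.002, "turn": 0},
    {"tx": 0, "ty": 0, "tz": 0, "turn": 0}
  ]
}}

```text
time_s: 23.25
position: [0.5069, -0.2867, 0.1209]
tcp_rot: [[0.13, 0.992, 0.001], [0.992, -0.13, -0.001], [-0.0, 0.001, -1.0]]
force: [-1.8, -0.4, 2.9]
opening: 0.755
```

Request:
{"api": "play_rows", "payload": {
  "series": [
    {"tx": 0, "ty": 0, "tz": -0.001, "turn": 0},
    {"tx": 0, "ty": 0, "tz": 0, "turn": 0}
  ]
}}

```text
time_s: 23.45
position: [0.5069, -0.2867, 0.1208]
tcp_rot: [[0.13, 0.992, 0.001], [0.992, -0.13, -0.001], [-0.001, 0.001, -1.0]]
force: [-2.4, 1.5, 9.2]
opening: 0.758
```

Request:
{"api": "play_rows", "payload": {
  "series": [
    {"tx": 0, "ty": 0, "tz": 0, "turn": 0},
    {"tx": 0, "ty": 0, "tz": 0, "turn": 0},
    {"tx": 0, "ty": 0, "tz": 0, "turn": 0},
    {"tx": 0, "ty": 0, "tz": 0, "turn": 0},
    {"tx": 0, "ty": 0, "tz": 0, "turn": 0},
    {"tx": 0, "ty": 0, "tz": 0, "turn": 0}
  ],
  "gripper": 1
}}

```text
time_s: 24.05
position: [0.5068, -0.2866, 0.1189]
tcp_rot: [[0.13, 0.992, -0.0], [0.992, -0.13, 0.0], [0.0, -0.0, -1.0]]
force: [0.0, 0.9, -0.3]
opening: 1.0
```

```bash
python3 snap.py 23 side 300 80 180 130 4.4 scene 120 180 200 150 4
```

```text
24.05 [ 0.5068 -0.2866  0.1189] [ 0.   0.9 -0.3] 1.0004865960320053 [0.13  0.992]
```

View pics/scene23.png

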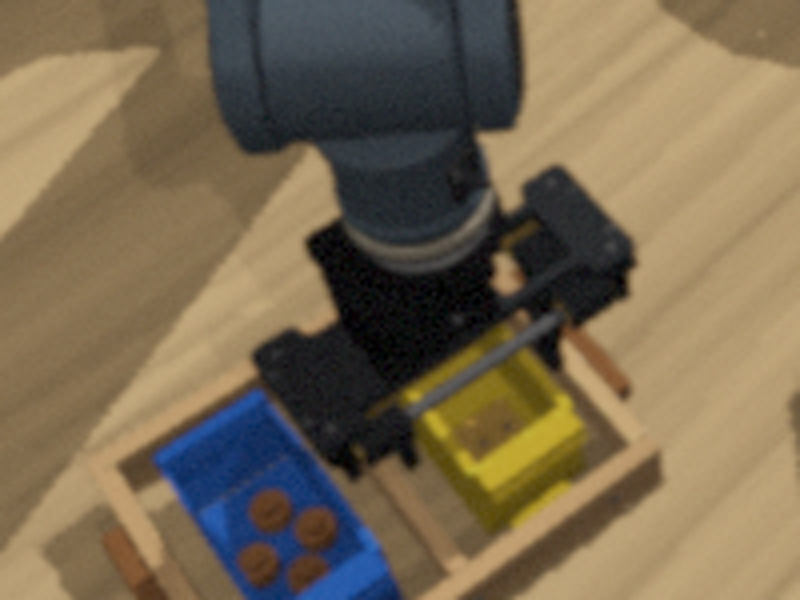

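Request:
{"api": "play_rows", "payload": {
  "series": [
    {"tx": 0, "ty": 0, "tz": 0.015, "turn": 0},
    {"tx": 0, "ty": 0, "tz": 0.04, "turn": 0},
    {"tx": 0, "ty": 0, "tz": 0.05, "turn": 0},
    {"tx": 0, "ty": 0, "tz": 0.05, "turn": 0},
    {"tx": 0.03, "ty": 0, "tz": 0.05, "turn": 0},
    {"tx": 0.04, "ty": 0, "tz": 0.02, "turn": 0},
    {"tx": 0.04, "ty": 0, "tz": 0, "turn": 0},
    {"tx": 0.03, "ty": 0, "tz": 0, "turn": 0},
    {"tx": 0, "ty": 0, "tz": 0, "turn": 0},
    {"tx": 0, "ty": 0, "tz": 0, "turn": 0}
  ]
}}

```text
time_s: 25.15
position: [0.6183, -0.2862, 0.2991]
tcp_rot: [[0.129, 0.992, -0.001], [0.992, -0.129, 0.0], [0.0, -0.001, -1.0]]
force: [-0.5, -0.3, -0.3]
opening: 0.999
```

```bash
python3 snap.py 24 side 310 90 130 110 6 scene 120 180 200 150 4 wrist 130 0 400 260 2 side 0 0 640 400 1.2
```

```text
25.15 [ 0.6183 -0.2862  0.2991] [-0.5 -0.3 -0.3] 0.9987804068273691 [0.129 0.992]
```

View pics/wrist24.png

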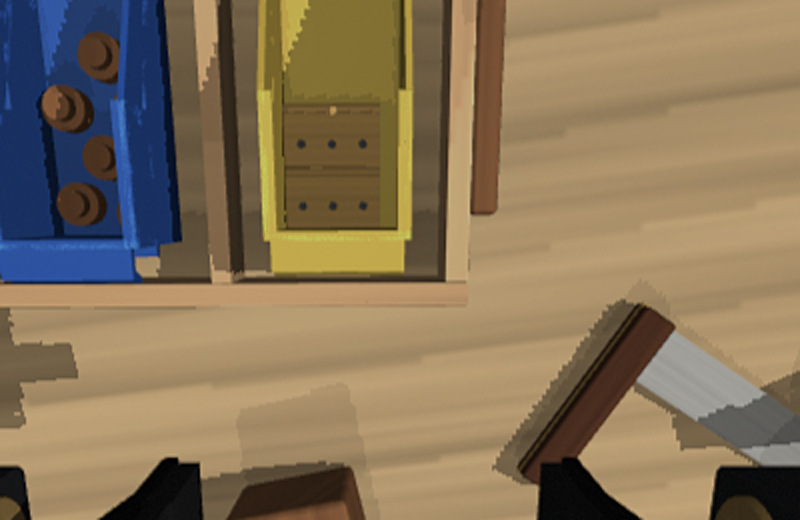

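View pics/side24.png

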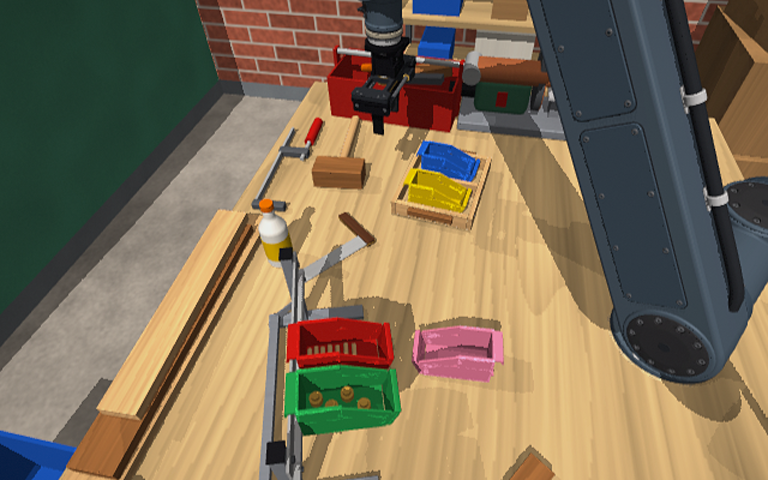

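View pics/scene24.png

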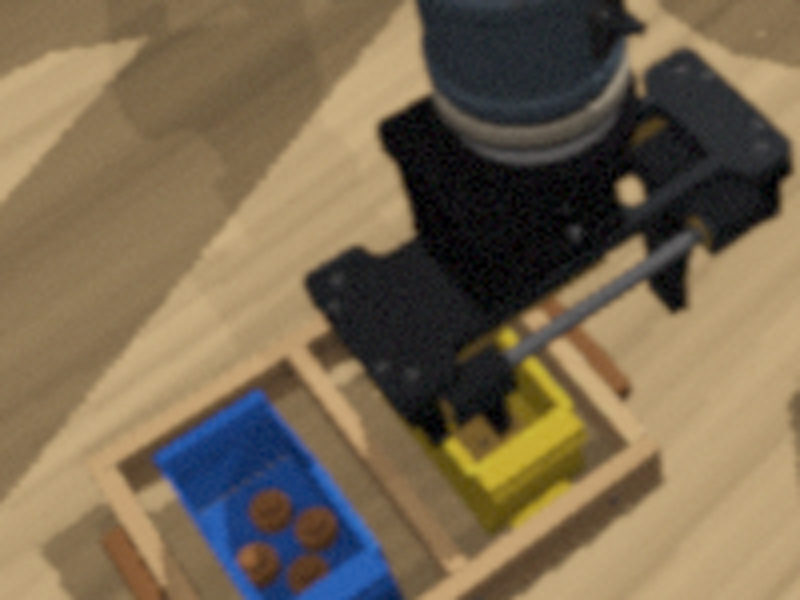

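```bash
python3 - <<'E'
import pickle,cv2
p=pickle.load(open("pics/side24.pkl","rb"))["pixels"]
cv2.imwrite("pics/s24z.png",cv2.resize(p[100:200,310:430],None,fx=6,fy=6,interpolation=cv2.INTER_CUBIC))
E
```

```text
(no output)
```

View pics/s24z.png

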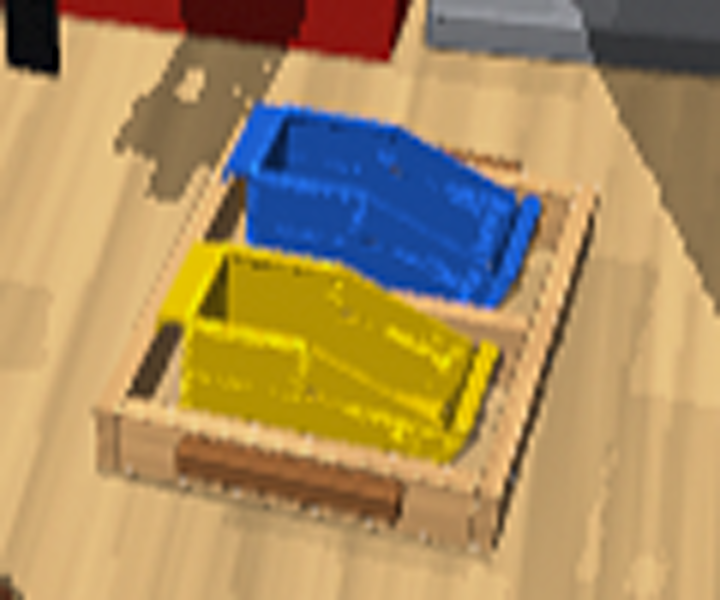

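The yellow bin sits flat in the +y bay, its low front facing the same way as the blue one's, with the gripper clear of it. Handing in.

```bash
python3 -c "
from rig import bot
print(bot.hand_in()); print(bot.read_state()['time_s'])"
```

```text
the job is handed in; nothing more can be done
None
the job is handed in; nothing more can be done
```

The yellow bin is in the tray's empty bay, flat on its floor with its low front facing the same way as the blue bin's. I handed the job in just after 25 s of the 61 s allowed, and the hand-in gave no verdict.

- **Off the rack:** I pinched the front rim with the fingers vertical, since the tool can't tilt. I tipped the front up about 12–15 degrees on the rail, eased the bin towards the rail, and lifted it off.
- **On the bench:** I stood the bin upright on bare bench and let go. I then took a new hold across its two sides, with a measured opening of about 66 mm.
- **Into the bay:** I lowered the bin until it touched the tray floor, at the expected height, then released it and backed off.

**Last checks:** the final pictures show the bin level, clear of the tray walls, with both hinges inside. The red and green bins on the rack and the blue bin in the tray look unmoved, and the gripper is clear and reads near-zero force.

**What was off or disagreed:**
- With vertical fingers the bin's rear drooped, so it hung at roughly 20–22 degrees from lift-off until the bench. The nib came off the rail freely.
- The scene camera put things about 5 mm further out in x than the side and wrist cameras, so I went by those two.
- I judged the final placement by eye rather than with a fresh fit. From the arm's position, the bin should be within about 3 mm of the bay centre.

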